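Pack the turned finials and hook the case shut

TASK

Pack every turned, pawn-shaped wooden finial on the bench into the plywood case, one to a compartment, and take the long square blank that lies across the case's mouth away, laying it flat and lengthwise in the low tray beside the other blank. When that is done, shut the lid fully, and only then swing the steel hook round until it rests home in its keeper on the lid. Leave the square offcuts and the other blank where they are.

Things in the scene. Friction and masses are not known exactly. Their poses are not given: they have to be found in the camera images.
- case: open plywood packing case, fixed to the bench, 220 x 150 mm outside and 68 mm high; origin at the centre of its underside on the bench, z up. Walls 7 mm, floor 6 mm thick. Inside, six compartments 66 x 66 mm in 3 along its x by 2 along its y, centres at x = -70, 0, +70 and y = -35, +35 mm; the dividers between them are 4 mm thick and rise only to 36 mm above the bench. The lid's hinge runs along the top of the -y wall, the hook sits outside the middle of the +y wall.
- case_lid (a joint): plywood lid 220 x 150 x 8 mm, hinged along the top of the case's -y wall, 0 rad = shut, grows as it opens (stop at 2.0); at the start 1.72 to 1.92, leaning a little outwards past upright. A stiff hinge: it stays at any angle; 1 to 3 N at the free edge move it.
- lid_hinge (a point): on the lid's hinge line at its middle (case x = 0, y = -75 mm, 68.5 mm above the bench); the lid's inner face lies in the plane through this line. Turns with the lid: its x is the hinge axis, its y points along the lid to the free edge, z out of the lid's outer face
- lid_edge (a point): middle of the lid's free edge, half way through its thickness, 150 mm from the hinge; when shut it lies over the +y wall
- keeper (a point): steel keeper on the lid's outer face, 20 mm in from the free edge at the middle (case x = 0 when shut): a 14 mm wide bracket 14 mm high, closed towards the case's -x and open towards +x, into which the hook's bar swings
- hook (a joint): flat steel hook, swings level about an upright pin on the case's +y wall; 0 rad = home in the keeper (bar points to the case's -y, across the lid; stop), grows as it opens, counter-clockwise from above: at 1.57 the bar points to the case's +x, stop at 2.4. Starts between 1.7 and 2.2. It stays where it is left; about 1 N at the post moves it. Bar 10 mm wide, 6 mm thick, underside 3 mm above the shut lid; it reaches 60 mm from the pin.
- hook_pivot (a point): on the hook's pin axis at the bar's underside (case x = 0, y = +85 mm, 79.5 mm above the bench)
- hook_post (a point): top of the round upright finger post on the hook's bar, 10 mm diameter, 28 mm tall above the bar, 50 mm from the pin; top about 113 mm above the bench
- blank: square wooden turning blank 260 x 30 x 30 mm, 0.16 kg, long axis = its x; at the start it lies across the mouth of the case, along the case's x, on the two end walls (underside 68 mm above the bench); origin at the centre of its underside
- tray: low open wooden tray for blanks, fixed, 320 x 175 mm outside, 22 mm high, walls and floor 6 mm; origin at the centre of its underside, long side along its x. The other blank lies along its +y wall (its near face about 40 mm from the tray's middle line); the rest is free.
- stored_blank: the other blank, 250 x 32 x 32 mm, lying in the tray along its +y wall; origin at the centre of its underside; to be left alone
- finial1: turned wooden finial, pale wood, pawn-shaped, solid of revolution about its z: round foot 40 mm across and 12 mm high, thin neck 16 mm across, top a 22 mm wide drum from 32 mm to 54 mm height; 40 g; stands on its foot at the start; origin at the centre of the foot's underside, z up through the top. Absent in some runs.
- finial2: turned wooden finial, pale wood, pawn-shaped, solid of revolution about its z: round foot 40 mm across and 12 mm high, thin neck 16 mm across, top a 22 mm wide drum from 32 mm to 54 mm height; 40 g; stands on its foot at the start; origin at the centre of the foot's underside, z up through the top. Absent in some runs.
- finial3: turned wooden finial, pale wood, pawn-shaped, solid of revolution about its z: round foot 40 mm across and 12 mm high, thin neck 16 mm across, top a 22 mm wide drum from 32 mm to 54 mm height; 40 g; stands on its foot at the start; origin at the centre of the foot's underside, z up through the top. Absent in some runs.
- finial4: turned wooden finial, pale wood, pawn-shaped, solid of revolution about its z: round foot 40 mm across and 12 mm high, thin neck 16 mm across, top a 22 mm wide drum from 32 mm to 54 mm height; 40 g; stands on its foot at the start; origin at the centre of the foot's underside, z up through the top. Absent in some runs.
- finial5: turned wooden finial, pale wood, pawn-shaped, solid of revolution about its z: round foot 40 mm across and 12 mm high, thin neck 16 mm across, top a 22 mm wide drum from 32 mm to 54 mm height; 40 g; stands on its foot at the start; origin at the centre of the foot's underside, z up through the top. Absent in some runs.
- finial6: turned wooden finial, pale wood, pawn-shaped, solid of revolution about its z: round foot 40 mm across and 12 mm high, thin neck 16 mm across, top a 22 mm wide drum from 32 mm to 54 mm height; 40 g; stands on its foot at the start; origin at the centre of the foot's underside, z up through the top. Absent in some runs.
- offcut1: square wooden offcut, 38 x 38 mm and 36 mm high, pale wood, standing among the finials; origin at the centre of its underside; to be left alone
- offcut2: square wooden offcut, 38 x 38 mm and 30 mm high, pale wood, standing among the finials; origin at the centre of its underside; to be left alone
- offcut3: square wooden offcut, 38 x 38 mm and 42 mm high, pale wood, standing among the finials; origin at the centre of its underside; to be left alone
There are look-alikes about, which are no part of the job. Leave any red look-alike of the finial4 alone. Leave any blue look-alike of the finial2 alone.

How it is judged:
By the outcome, as a careful person would: the job done as asked, in the order asked, and still so for the second after the job is handed in, with the robot touching nothing.
Of finial1, finial2, finial3, finial4, finial5, finial6 only 4 to 6 are there at a start; the rules pass over those that are not, and their reading is None.
At some moment in a run one of finial1, finial2, finial3, finial4, finial5, finial6 may be knocked a few centimetres aside while the robot is not near it.
Once in a run the grip may slacken for a moment while it holds something.
It also fails if it takes over 210 s, if anything falls off the work surface, if the arm or the gripper's body presses on something with over 40 N, if the wrist force passes 120 N, or if a joint passes its speed limit or range.

ROBOT

A 6-joint arm with a two-finger parallel gripper is mounted at the origin on the work surface. World frame = base frame: x ahead of the robot, y to its left, z up, the work surface at z = 0. Lengths are in m, angles in rad, forces in N, time in s.
With the tool pointing down it reaches from about 0.275 to 0.85 m from the base axis. Payload 5.2 kg.
Tool frame: the origin (TCP) lies at the very end of the fingers, on their centre line; the grasp point (between the pads) lies 19 mm behind it (env.tcp_to_grasp is the distance from the TCP to the grasp point, in m); z points along the fingers, y is the line along which they close (so a half turn about z gives the same grasp; the last joint's range is limited). The gripper opens to 85 mm and grips with 20 to 120 N. Pads are 22 mm wide; open, the fingers measure 114 mm over their backs; the gripper's body (76 mm by 85 mm) begins 54 mm behind the grasp point. The pads swing forward as they close: fully open they stand 13 mm farther back than shut.
Start: joints at [-1.317, 0.259, 1.535, -0, 1.348, -0.203], TCP at [0.243, -0.494, 0.231] pointing down, gripper open.
Joint ranges: [-3.14, 3.14], [-0.91, 2.08], [0.19, 2.58], [-1.22, 4.36], [0.22, 2.71], [-3.12, 3.12]. Speed limits (rad/s): [2.57, 2.57, 3.14, 3.14, 3.14, 3.14].

INTERFACE

Orientations are given as a unit quaternion [x, y, z, w].
In Python, from rig import env gives the robot as it stands.
- The arm moves only by the tool drive_tool, never from a script. Its argument "plan" is a list of rows, each a list of 2 entries, a list of its own where there are three numbers: the shift along the tool's x, y, z in cm, then the turn, a rotation vector about the tool's x, y, z in rad. A call has 1 to 8 rows; each row shifts and turns the commanded pose from where the row before left it, along the tool's axes as they then stand; what a row does not reach is not made up. A row lasts 1/10 s, in which the tool goes at most 50 mm and 8.59 degrees, less where a joint would pass 70% of its speed; a pose out of reach is approached as far as the arm can. A call with a gripper value outside its range is refused whole. "gripper" is the closure, from 0 (fully open) to 1 (shut), set as the call begins (left out, the last holds). The fingers move at their own pace and stop on an object; the grip force is fixed at half the most. Time passes only in rows, so rows that do not move let the fingers close. It gives the time, the measured TCP pose, the force, the opening and the grip force at its end, in the units of the state.
- env.observe(): the state, without advancing time (a new reading comes with each control period).
- env.capture(name): name is "side" or "top"; returns the picture (480x640x3 uint8, blue, green, red); there is no depth.
- env.calibration(name): a dict with "camera_matrix" (3x3 intrinsics, pixels), "extrinsics" (4x4, takes a point from world to camera coordinates). Camera axes: x right, y up, looking along -z (the intrinsics and any distortion apply to the point x, -y, -z); pixel columns grow to the right and rows downward; lengths in m; the calibration is good to about 2 mm. A picture is of the moment at which its call begins. calibration takes no time and is no camera call.
- env.finish_job(): hands the job in; it is judged then, once.
Trained networks look in the newest picture that a camera, given by its name, has taken for a name from the list of things; names that differ only in an ending like _2 or _b are one class to them, and where a whole thing is asked for, a point or a joint stands for the part that bears it (a point fixed in the world has none). Each returns a list of dicts, best first, with "score" (0 to 1); they miss things now and then, are a little off and sometimes report something else, mostly with a low value. They report only what shows in the picture. A call takes as long as a camera call. They do not tell look-alikes from the thing itself.
- env.look_for(target, camera): "extent" ([left, top, right, bottom] in pixels, round what is visible of it).
- env.trace(target, camera): "region" (480x640 bool, what is visible of it) and "extent" ([left, top, right, bottom] in pixels, round what is visible of it).
The state is a dict: "t": time; "joint_pos": joint angles; "dq": joint speeds; "joint_efforts": joint torques, N m; "eef_pos": TCP position; "ee_rot": TCP orientation; "contact_force": force on the tool from outside, world axes, zero at the start; "moment": the same for the moment, N m; "finger_gap": opening from 0.0 (shut) to 1.0 (fully open); "grip_force": force on a finger pad.
Only numpy, scipy, OpenCV 4.12 (cv2) and the standard library are available. Lean on these libraries where they do the work, as an engineer would, in place of code of your own. Each camera call takes 0.05 s, during which the arm holds its last target. There are 200 camera calls.

## Working session

There is one attempt and no reset: what is moved stays moved. The work goes in short steps, Python scripts to look and compute and a tool call to move; the robot and the scene stay as the last step left them, time stands still between calls to the robot, and variables do not carry over. Pictures are saved under pics/ and viewed, at most 14 in all, crops included, and the job is handed in when it is done.

Besides the shell and the picture viewer there is one more tool, called after ">>>" by a JSON object that holds its "name" and its "arguments". drive_tool: Moves the arm, as the interface text tells. Its arguments: {"type":"object","properties":{"plan":{"type":"array","items":{"type":"array"}},"gripper":{"type":"number"}},"required":["plan"]}

```bash
ls; mkdir -p pics; python3 - <<'E'
from rig import env
import cv2
print(env.observe(), env.tcp_to_grasp)
for c in("top","side"):
    cv2.imwrite(f"pics/{c}0.png",env.capture(c)); k=env.calibration(c); print(c,k)
E
```

```text
pics
{'t': 0.0, 'joint_pos': array([-1.31680818e+00,  2.59350441e-01,  1.53607994e+00, -7.54391664e-06,
        1.34798915e+00, -2.02795609e-01]), 'dq': array([ 6.32894412e-04, -1.28545671e-04, -4.88015284e-06, -9.00096930e-04,
       -7.41339181e-04, -1.12370755e-04]), 'joint_efforts': array([ 5.97421458e-04, -4.46032584e+01, -2.90565509e+01, -2.72286261e-04,
        1.19261097e-02, -2.47170271e-05]), 'eef_pos': array([ 0.24247205, -0.49308544,  0.23047194]), 'ee_rot': array([ 9.74031156e-01,  2.26412174e-01, -2.70548588e-05, -9.13046872e-04]), 'contact_force': array([ 0.22880826, -0.26637574, -0.87577955]), 'moment': array([-0.02438637, -0.00540763,  0.07046451]), 'grip_force': 0.0, 'finger_gap': 1.0025051673150263} 0.0187
top {'camera_matrix': array([[582.39231356,   0.        , 321.48325925],
       [  0.        , 582.39231356, 238.98666723],
       [  0.        ,   0.        ,   1.        ]]), 'extrinsics': array([[ 0.01273821, -0.99964584, -0.02336508,  0.07166408],
       [ 0.99563192,  0.01051869,  0.09277084, -0.50970278],
       [-0.09249221, -0.02444475,  0.9954133 , -1.24713967],
       [ 0.        ,  0.        ,  0.        ,  1.        ]])}
side {'camera_matrix': array([[563.93185762,   0.        , 324.49403652],
       [  0.        , 563.93185762, 241.34862626],
       [  0.        ,   0.        ,   1.        ]]), 'extrinsics': array([[-0.70390067, -0.71027027,  0.00632454,  0.41034383],
       [ 0.48469689, -0.47380331,  0.73524101, -0.29482074],
       [-0.51922324,  0.52060212,  0.67777626, -0.99519365],
       [ 0.        ,  0.        ,  0.        ,  1.        ]])}
```

View pics/top0.png

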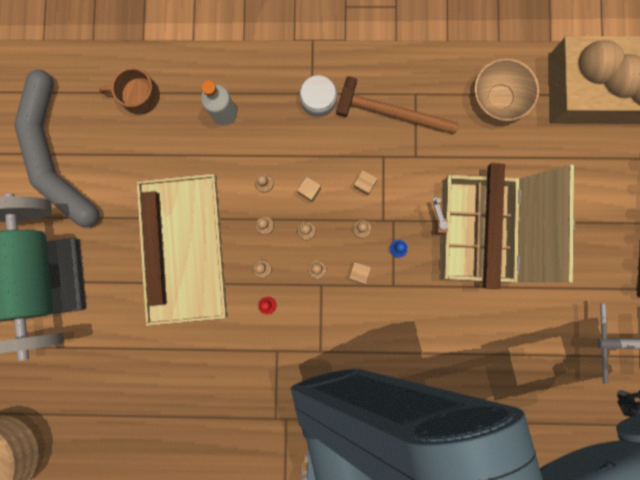

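View pics/side0.png

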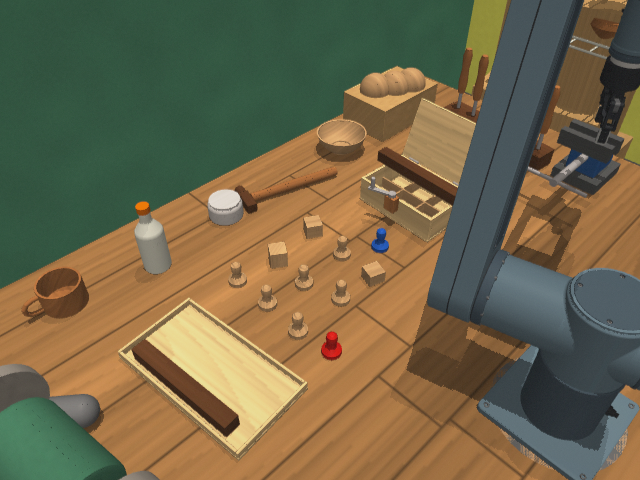

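```bash
cat > h.py <<'E'
import numpy as np, cv2
from rig import env
from scipy.optimize import least_squares
from scipy.spatial.transform import Rotation as R
D=np.array([[np.cos(a),np.sin(a)] for a in np.arange(0,2*np.pi,np.pi/18)])
def proj(P,c):
    k=env.calibration(c); E=k["extrinsics"]; q=np.atleast_2d(P)@E[:3,:3].T+E[:3,3]
    q=q*[1,-1,-1]; u=q@k["camera_matrix"].T; return u[:,:2]/u[:,2:]
def unproj(uv,c,z):
    k=env.calibration(c); E=k["extrinsics"]; M=E[:3,:3]
    d=M.T@(np.linalg.inv(k["camera_matrix"])@[uv[0],uv[1],1]*[1,-1,-1]); o=-M.T@E[:3,3]
    return o+d*(z-o[2])/d[2]
def ring(r,z): return [[r*np.cos(a),r*np.sin(a),z] for a in np.arange(0,2*np.pi,np.pi/18)]
FIN=np.array(ring(.02,0)+ring(.02,.012)+ring(.011,.032)+ring(.011,.054))
def box(l,w,h,o=(0,0,0)): return np.array([[x,y,z] for x in(-l/2,l/2) for y in(-w/2,w/2) for z in(0,h)])+o
def pose(P,p,z=0): # p=x,y,yaw
    return P@R.from_euler('z',p[2]).as_matrix().T+[p[0],p[1],z]
def sup(U): return (U@D.T).max(0)
def msup(m):
    m=m.astype(np.uint8); n,l,s,_=cv2.connectedComponentsWithStats(m)
    keep=1+np.argmax(s[1:,4]); ys,xs=np.nonzero(l==keep)
    return (np.c_[xs,ys]@D.T).max(0)+0.5*0
def fit(model,regs,p0,z=0,yaw=True):
    T=[(c,msup(r)) for c,r in regs]
    f=lambda p: np.concatenate([sup(proj(model([*p,0] if len(p)==2 else p),c))-t for c,t in T])
    s=least_squares(f,p0,loss='soft_l1',x_scale=.01); return s.x,np.sqrt(np.mean(s.fun**2))
def cen(e): return ((e[0]+e[2])/2,(e[1]+e[3])/2)
def finials(cap=True,side=True,thr=.3):
    """list of (x,y,rms,score,bgr)"""
    im=env.capture("top")
    if side: env.capture("side")
    tr=[d for d in env.trace("finial1","top") if d["score"]>thr]
    ts=[d for d in env.trace("finial1","side") if d["score"]>thr] if side else []
    out=[]
    for d in tr:
        p0=unproj(cen(d["extent"]),"top",.015)[:2]
        p,e=fit(lambda p:pose(FIN,p),[("top",d["region"])],p0)
        u=proj([[*p,.027]],"side")[0]
        m=[s for s in ts if np.hypot(*(np.array(cen(s["extent"]))-u))<12]
        if m: p,e=fit(lambda q:pose(FIN,q),[("top",d["region"]),("side",m[0]["region"])],p)
        out.append((*np.round(p,4),round(e,2),round(d["score"],2),len(m),im[d["region"]].mean(0).astype(int)))
    return out
def st():
    o=env.observe(); print("t",round(o["t"],2),"tcp",o["eef_pos"].round(4),"yaw/rpy",R.from_quat(o["ee_rot"]).as_euler('zyx').round(4),"q",o["joint_pos"].round(2),"gap",round(o["finger_gap"],3),"grip",round(o["grip_force"],1),"F",o["contact_force"].round(1))
E
python3 - <<'E'
from h import *
for f in finials(): print(*f)
env.capture("top");env.capture("side")
def best(n,c):
    d=env.trace(n,c); print(n,c,[(round(x["score"],2),np.round(x["extent"]).tolist()) for x in d[:3]]); return d[0]["region"] if d else None
models={"case":(box(.22,.15,.068),0),"tray":(box(.32,.175,.022),0),"blank":(box(.26,.03,.03),.068),"stored_blank":(box(.25,.032,.032),.006)}
for n,(M,z) in models.items():
    r={c:best(n,c) for c in("top","side")}
    ys,xs=np.nonzero(r["top"]); p0=[*unproj(((xs.min()+xs.max())/2,(ys.min()+ys.max())/2),"top",z+.02)[:2],0]
    for cs in(["top"],["top","side"]):
        print(n,cs,*fit(lambda p:pose(M,p,z),[(c,r[c]) for c in cs if r[c] is not None],p0))
for n in("case_lid","hook"):
  for c in("top","side"): best(n,c)
E
```

```text
0.5359 -0.0093 1.01 0.82 1 [ 83 120 157]
0.5419 0.2075 1.54 0.82 1 [ 87 125 163]
0.4937 -0.091 1.19 0.76 1 [135  74  48]
0.3651 0.198 1.1 0.72 1 [ 36  44 163]
0.6434 -0.4484 58.81 0.69 0 [ 90 127 149]
0.4453 0.2111 1.66 0.67 1 [ 86 124 162]
0.5309 0.1129 1.13 0.65 1 [ 86 123 161]
0.636 0.2095 1.12 0.61 1 [ 84 122 159]
0.4452 0.0886 1.49 0.52 1 [ 85 123 161]
0.642 -0.4465 53.27 0.34 0 [ 79 112 134]
case top [(0.7, [435.0, 166.0, 574.0, 284.0]), (0.46, [517.0, 164.0, 577.0, 285.0])]
case side [(0.74, [360.0, 101.0, 471.0, 241.0])]
case ['top'] [ 0.53925205 -0.38983344 -0.02809073] 4.479236577675253
case ['top', 'side'] [ 0.54738088 -0.39661636 -0.10170628] 17.518708685501768
tray top [(0.7, [139.0, 172.0, 228.0, 325.0]), (0.43, [432.0, 199.0, 446.0, 230.0])]
tray side [(0.69, [118.0, 296.0, 308.0, 460.0]), (0.46, [359.0, 261.0, 384.0, 289.0]), (0.41, [401.0, 100.0, 478.0, 185.0])]
tray ['top'] [0.48641522 0.38763112 0.10560768] 1.2466615629509306
tray ['top', 'side'] [0.48704978 0.38934436 0.10166978] 1.558509452694208
blank top [(0.78, [485.0, 165.0, 503.0, 290.0])]
blank side [(0.18, [402.0, 100.0, 478.0, 183.0])]
blank ['top'] [ 0.53578951 -0.27992656 -0.04400368] 1.1700972592137726
blank ['top', 'side'] [ 0.53676677 -0.28360938 -0.05034059] 21.39262393459788
stored_blank top [(0.71, [141.0, 189.0, 169.0, 302.0])]
stored_blank side [(0.56, [130.0, 339.0, 241.0, 437.0])]
stored_blank ['top'] [0.486719   0.44598467 0.09699359] 1.5159538768693483
stored_blank ['top', 'side'] [0.48784595 0.44743409 0.09945028] 1.4261609315808363
case_lid top [(0.79, [516.0, 164.0, 573.0, 283.0]), (0.61, [136.0, 173.0, 230.0, 324.0]), (0.36, [307.0, 258.0, 328.0, 278.0])]
case_lid side [(0.68, [378.0, 147.0, 458.0, 201.0]), (0.63, [403.0, 101.0, 474.0, 184.0])]
hook top [(0.53, [432.0, 200.0, 447.0, 230.0]), (0.47, [486.0, 167.0, 502.0, 288.0])]
hook side [(0.65, [373.0, 180.0, 396.0, 199.0])]
```

```bash
cat >> h.py <<'E'
def case_pts(p): return pose(box(.22,.15,.068),p[:3])
def lid_pts(p):
    L=box(.22,.15,.008,(0,.075,0)); return pose(L@R.from_euler('x',p[3]).as_matrix().T+[0,-.075,.0685],p[:3])
E
python3 - <<'E'
from h import *
im=env.capture("top"); ims=env.capture("side")
cr=env.trace("case","top")[0]["region"]; lr=env.trace("case_lid","top")[0]["region"]; cs=env.trace("case","side")[0]["region"]
A,B,C=msup(cr),msup(lr),msup(cs)
w=(D[:,0]>-.3)
def f(p): return np.concatenate([(sup(proj(np.r_[case_pts(p),lid_pts(p)],"top"))-A)[w],sup(proj(lid_pts(p),"top"))-B])
s=least_squares(f,[.54,-.29,-.03,1.8],loss='soft_l1',x_scale=[.01,.01,.05,.1]); print(s.x.round(4),np.sqrt(np.mean(s.fun**2)), s.fun.round(1))
p=s.x
x0,y0,x1,y1=420,150,590,300
def draw(im,c,x0,y0,x1,y1,k,name):
    b=cv2.resize(im[y0:y1,x0:x1],None,fx=k,fy=k,interpolation=cv2.INTER_CUBIC)
    cp=case_pts(p); lp=lid_pts(p)
    for P,col in((cp[[1,3,7,5]],(0,0,255)),(lp[[0,2,6,4]],(255,0,0)),(lp[[1,3,7,5]],(0,255,0)),(pose(np.array([[-.103,-.068,.068],[-.103,.068,.068],[.103,.068,.068],[.103,-.068,.068]]),p),(255,0,255))):
        q=((proj(P,c)-[x0,y0]+.5)*k-.5).round().astype(int); cv2.polylines(b,[q],True,col,1)
    cv2.imwrite(name,b)
draw(im,"top",420,150,590,300,4.5,"pics/c1.png"); draw(ims,"side",340,90,490,250,3.7,"pics/c2.png")
E
```

```text
[ 0.5333 -0.2652 -0.0469  1.7492] 130.83370155583938 [ 2.928e+02  2.952e+02  2.913e+02  2.784e+02  2.567e+02  2.269e+02
  1.898e+02  1.467e+02  9.900e+01  4.940e+01  1.360e+01  8.700e+00
  5.350e+01  1.041e+02  1.520e+02  1.947e+02  2.315e+02  2.611e+02
  2.825e+02  2.952e+02  2.986e+02 -8.200e+00 -8.200e+00 -7.500e+00
 -6.500e+00 -5.200e+00 -4.000e+00 -2.800e+00 -1.700e+00 -7.000e-01
  1.000e+00  9.000e-01  1.100e+00  1.200e+00  1.200e+00  1.000e+00
  5.000e-01 -0.000e+00 -5.000e-01 -1.000e+00 -1.300e+00 -7.000e-01
 -1.000e-01  2.000e-01  4.000e-01  5.000e-01  3.000e-01  2.500e+00
  1.500e+00  1.000e-01 -8.000e-01 -1.700e+00 -2.500e+00 -3.600e+00
 -4.700e+00 -5.700e+00 -6.600e+00]
```

View pics/c1.png

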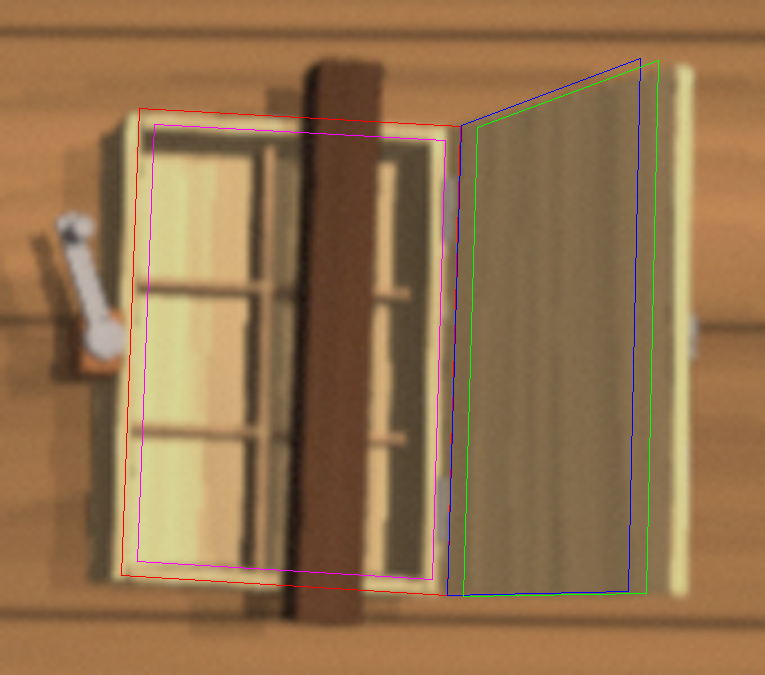

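View pics/c2.png

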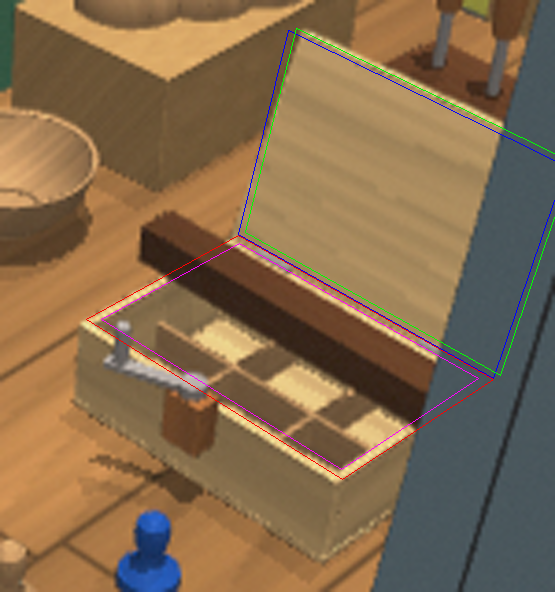

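```bash
python3 - <<'E'
from h import *
def up(l,k,o): return (np.array(l)+.5)/k-.5+o
T=up([(128,111),(114,580),(675,66),(669,596),(693,66),(689,596)],4.5,[420,150])
S=up([(79,322),(327,483),(297,28),(237,236)],3.7,[340,90])
def f(p,full=0):
    c=case_pts(p); l=lid_pts(p)
    # case idx: (-x,-y)0,1 (-x,+y)2,3 (+x,-y)4,5 (+x,+y)6,7 ; lid y=edge: 2,3 / 6,7 ; z 0 inner 
    a=proj([c[7],c[3],l[6],l[2],l[7],l[3]],"top")-T
    b=proj([c[7],c[3],l[6]*.5+l[7]*.5,c[5]],"side")-S
    return np.r_[a,b].ravel()
s=least_squares(f,[.53,-.26,-.03,1.8],loss='soft_l1',x_scale=[.01,.01,.05,.1]); print(s.x.round(4)); print(s.fun.reshape(-1,2).round(1))
g=lambda p:np.r_[f(p)[:4],f(p)[12:16]]
print(least_squares(lambda q:g([*q,1.8]),s.x[:3]).x)
# hook
print([unproj(up([q],4.5,[420,150])[0],"top",z) for q,z in(((73,220),.113),((103,338),.0855))])
# compartments compare: divider crossings
for P in([-.035,.0,.036],[.035,0,.036],[-.035,.068,.036],[.035,.068,.036]): print(((proj(pose(np.array(P),s.x),"top")-[420,150]+.5)*4.5-.5).round())
E
```

```text
[ 0.5327 -0.2607 -0.0402  1.9044]
[[ 0.1 -0.1]
 [-0.3 -0.5]
 [ 0.4 -0.5]
 [ 0.  -0.4]
 [-0.1 -0. ]
 [-0.8 -0.1]
 [ 0.8  0.2]
 [ 3.5  0. ]
 [ 2.9  0.5]
 [-1.   0.4]]
[ 0.53355234 -0.25948647 -0.04791784]
[array([ 0.58580209, -0.15624287,  0.113     ]), array([ 0.53551512, -0.17444148,  0.0855    ])]
[[263. 431.]]
[[267. 285.]]
[[120. 423.]]
[[125. 278.]]
```

>>> {"name": "drive_tool", "arguments": {"plan": [[[0,0,-2],[0,0,0.125]],[[0,0,-2],[0,0,0.125]],[[0,0,-2],[0,0,0.125]],[[0,0,-2],[0,0,0.123]],[[0,0,0],[0,0,0]]], "gripper": 0.4}}

```text
t: 1.75
eef_pos: [0.243, -0.4949, 0.3143]
ee_rot: [1.0, -0.021, 0.001, 0.003]
contact_force: [0.6, -0.4, -0.3]
finger_gap: 0.604
grip_force: 0.0
```

>>> {"name": "drive_tool", "arguments": {"plan": [[[3.5,-2.8,0],[0,0,0]],[[3.5,-2.8,0],[0,0,0]],[[3.5,-2.8,0],[0,0,0]],[[3.5,-2.8,0],[0,0,0]],[[3.5,-2.8,0],[0,0,0]],[[3.5,-2.8,0],[0,0,0]],[[3.5,-2.8,0],[0,0,0]],[[0,0,0],[0,0,0]]]}}

```text
t: 2.55
eef_pos: [0.4989, -0.3037, 0.3097]
ee_rot: [1.0, -0.016, 0.0, -0.001]
contact_force: [-0.3, -0.5, 0.7]
finger_gap: 0.598
grip_force: 0.0
```

```bash
cat >> h.py <<'E'
def go(x,y,z,yaw=None):
    o=env.observe(); M=R.from_quat(o["ee_rot"]).as_matrix(); d=M.T@(np.array([x,y,z])-o["eef_pos"])*100
    a=np.arctan2(M[1,0],M[0,0]); print("tool cm",d.round(2),"yaw",round(a,4),"tilt",M[:2,2].round(4),"turn_z",None if yaw is None else round(-(yaw-a),3))
E
python3 -c "
from h import *
st(); go(.536,-.28,.072,-.042)"
```

```text
t 2.55 tcp [ 0.4989 -0.3037  0.3097] yaw/rpy [ 3.2100e-02  5.0000e-04 -3.1387e+00] q [-0.74  0.28  1.31  0.    1.55  0.86] gap 0.598 grip 0.0 F [-0.3 -0.5  0.7]
tool cm [ 3.62 -2.42 23.78] yaw -0.0321 tilt [0.0005 0.0029] turn_z 0.01
```

>>> {"name": "drive_tool", "arguments": {"plan": [[[1.6,-1.2,2],[0,0,0.01]],[[1.6,-1.2,3],[0,0,0]],[[0.4,0,4],[0,0,0]],[[0,0,4],[0,0,0]],[[0,0,4],[0,0,0]],[[0,0,3],[0,0,0]],[[0,0,0],[0,0,0]]]}}

```text
t: 3.25
eef_pos: [0.5287, -0.2835, 0.1056]
ee_rot: [1.0, -0.025, -0.005, -0.003]
contact_force: [-0.0, 0.4, 0.6]
finger_gap: 0.603
grip_force: 0.0
```

```bash
python3 -c "
from h import *
st(); go(.536,-.28,.074,-.042)"
```

```text
t 3.25 tcp [ 0.5287 -0.2835  0.1056] yaw/rpy [ 0.0495 -0.0089 -3.1348] q [-0.68  0.46  1.56 -0.    1.13  0.94] gap 0.603 grip 0.0 F [-0.   0.4  0.6]
tool cm [ 0.74 -0.37  3.16] yaw -0.0495 tilt [-0.0089  0.0068] turn_z -0.007
```

>>> {"name": "drive_tool", "arguments": {"plan": [[[0.6,-0.3,1],[0,0,0]],[[0,0,1],[0,0,0]],[[0,0,0.9],[0,0,0]],[[0,0,0],[0,0,0]],[[0,0,0],[0,0,0]],[[0,0,0],[0,0,0]]]}}

```text
t: 3.85
eef_pos: [0.539, -0.2832, 0.083]
ee_rot: [1.0, -0.026, 0.001, 0.0]
contact_force: [0.7, 0.4, -0.4]
finger_gap: 0.601
grip_force: 0.0
```

```bash
python3 -c "
from h import *
st(); go(.536,-.28,.074,-.042); cv2.imwrite('pics/b1.png',cv2.resize(env.capture('side')[60:260,320:520],None,fx=3,fy=3))"
```

```text
t 3.85 tcp [ 0.539  -0.2832  0.083 ] yaw/rpy [5.1100e-02 1.0000e-03 3.1408e+00] q [-0.67  0.49  1.57 -0.    1.07  0.96] gap 0.601 grip 0.0 F [ 0.7  0.4 -0.4]
tool cm [-0.32 -0.31  0.9 ] yaw -0.0511 tilt [ 0.001  -0.0008] turn_z -0.009
```

View pics/b1.png

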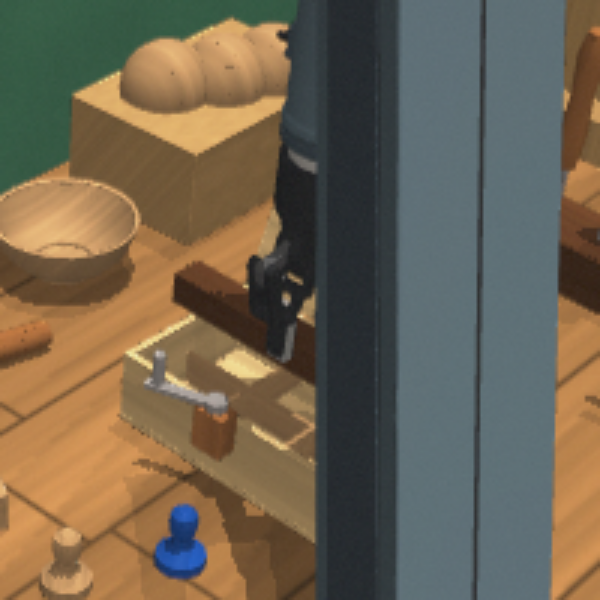

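>>> {"name": "drive_tool", "arguments": {"plan": [[[-0.2,-0.3,0.5],[0,0,0]],[[0,0,0.4],[0,0,0]],[[0,0,0],[0,0,0]]]}}

```text
t: 4.2
eef_pos: [0.5363, -0.2792, 0.0725]
ee_rot: [1.0, -0.026, -0.001, -0.0]
contact_force: [0.4, 1.0, 0.4]
finger_gap: 0.604
grip_force: 0.0
```

>>> {"name": "drive_tool", "arguments": {"plan": [[[0,0,0],[0,0,0]],[[0,0,0],[0,0,0]],[[0,0,0],[0,0,0]],[[0,0,0],[0,0,0]],[[0,0,0],[0,0,0]],[[0,0,0],[0,0,0]]], "gripper": 1}}

```text
t: 4.8
eef_pos: [0.537, -0.2799, 0.0735]
ee_rot: [1.0, -0.026, 0.0, 0.0]
contact_force: [0.1, 0.0, 1.8]
finger_gap: 0.337
grip_force: 59.8
```

```bash
python3 -c "
from h import *
st(); go(.536,-.28,.074,-.042)"
```

```text
t 4.8 tcp [ 0.537  -0.2799  0.0735] yaw/rpy [5.1200e-02 4.0000e-04 3.1413e+00] q [-0.66  0.5   1.59  0.    1.05  0.96] gap 0.337 grip 59.8 F [0.1 0.  1.8]
tool cm [-0.1   0.02 -0.05] yaw -0.0512 tilt [ 0.0004 -0.0003] turn_z -0.009
```

>>> {"name": "drive_tool", "arguments": {"plan": [[[0,0,-1.5],[0,0,0]],[[0,0,-2.5],[0,0,0]],[[0,0,-3],[0,0,0]],[[0,0,-3],[0,0,0]],[[0,0,0],[0,0,0]]]}}

```text
t: 5.3
eef_pos: [0.5388, -0.2813, 0.1776]
ee_rot: [1.0, -0.026, 0.003, 0.002]
contact_force: [0.4, -0.4, -0.7]
finger_gap: 0.34
grip_force: 59.5
```

>>> {"name": "drive_tool", "arguments": {"plan": [[[-0.3,-2,0],[0,0,0]],[[-0.5,-4,0],[0,0,0]],[[-0.5,-4,0],[0,0,0]],[[-0.5,-4,0],[0,0,0]],[[-0.5,-4,0],[0,0,0]],[[-0.5,-4,0],[0,0,0]],[[-0.5,-4,0],[0,0,0]],[[-0.5,-4,0],[0,0,0]]]}}

```text
t: 6.1
eef_pos: [0.512, 0.0243, 0.1713]
ee_rot: [1.0, -0.026, -0.002, -0.0]
contact_force: [0.5, -0.3, -1.8]
finger_gap: 0.339
grip_force: 59.6
```

>>> {"name": "drive_tool", "arguments": {"plan": [[[-0.5,-4,0],[0,0,0]],[[-0.5,-4,0],[0,0,0]],[[-0.5,-4,0],[0,0,0]],[[-0.5,-4,0],[0,0,0]],[[-0.5,-4,0],[0,0,0]],[[-0.5,-4,0],[0,0,0]],[[-0.5,-4,0],[0,0,0]],[[-0.5,-4,0],[0,0,0]]]}}

```text
t: 6.9
eef_pos: [0.4882, 0.3449, 0.1709]
ee_rot: [1.0, -0.025, -0.002, 0.001]
contact_force: [0.6, 0.5, -2.3]
finger_gap: 0.34
grip_force: 59.6
```

>>> {"name": "drive_tool", "arguments": {"plan": [[[0,0,0],[0,0,-0.08]],[[0,0,0],[0,0,-0.073]],[[0,0,0],[0,0,0]],[[0,0,0],[0,0,0]]]}}

```text
t: 7.3
eef_pos: [0.4893, 0.3432, 0.1718]
ee_rot: [0.999, 0.05, -0.001, 0.0]
contact_force: [0.5, 0.3, -2.3]
finger_gap: 0.338
grip_force: 60.0
```

```bash
python3 -c "
from h import *
st(); go(.4888,.371,.013,.102)
im=env.capture('top');env.capture('side')
for c in('top','side'):
    d=env.trace('blank',c); print([(round(x['score'],2),np.round(x['extent']).tolist()) for x in d[:3]])
cv2.imwrite('pics/b2.png',im)
"
```

```text
t 7.3 tcp [0.4893 0.3432 0.1718] yaw/rpy [-1.0010e-01 -2.8000e-03  3.1405e+00] q [0.43 0.39 1.5  0.   1.26 1.9 ] gap 0.338 grip 60.0 F [ 0.5  0.3 -2.3]
tool cm [ 0.27 -2.78 15.87] yaw 0.1001 tilt [-0.0028 -0.0011] turn_z -0.002
[(0.91, [173.0, 175.0, 192.0, 286.0]), (0.49, [349.0, 262.0, 369.0, 285.0])]
[(0.92, [162.0, 245.0, 285.0, 340.0])]
```

View pics/b2.png

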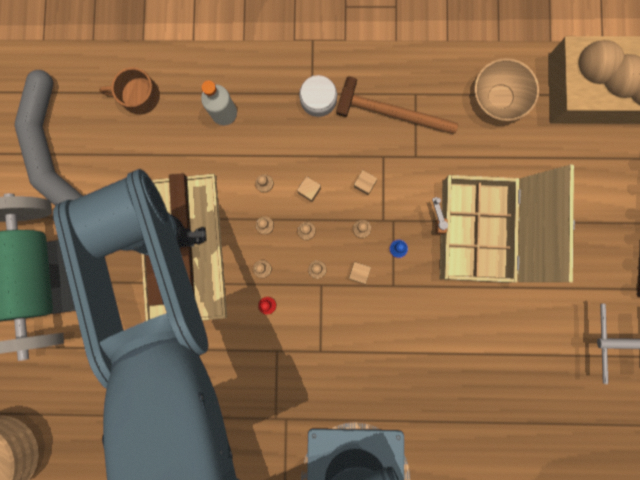

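>>> {"name": "drive_tool", "arguments": {"plan": [[[0.2,-1.2,1],[0,0,0]],[[0,-1,2.5],[0,0,0]],[[0,0,3],[0,0,0]],[[0,0,3],[0,0,0]],[[0,0,3],[0,0,0]],[[0,0,2],[0,0,0]],[[0,0,0],[0,0,0]],[[0,0,0],[0,0,0]]]}}

```text
t: 8.3
eef_pos: [0.4904, 0.3659, 0.028]
ee_rot: [0.999, 0.051, -0.0, 0.0]
contact_force: [0.4, 0.3, -1.6]
finger_gap: 0.333
grip_force: 59.9
```

```bash
python3 -c "
from h import *
st(); go(.4888,.366,.014,.102)
import time
env.capture('top')
p=None
d=env.trace('case','top'); print([(x['score'],x['extent']) for x in d])
"
```

```text
t 8.3 tcp [0.4904 0.3659 0.028 ] yaw/rpy [-1.0160e-01 -7.0000e-04  3.1415e+00] q [0.46 0.56 1.61 0.   0.97 1.93] gap 0.333 grip 59.9 F [ 0.4  0.3 -1.6]
tool cm [-0.16 -0.03  1.4 ] yaw 0.1016 tilt [-0.0007 -0.0001] turn_z -0.0
[(0.96, [432.1, 165.4, 576.6, 281.5])]
```

>>> {"name": "drive_tool", "arguments": {"plan": [[[0,0,0.7],[0,0,0]],[[0,0,0.6],[0,0,0]],[[0,0,0.2],[0,0,0]],[[0,0,0],[0,0,0]],[[0,0,0],[0,0,0]]]}}

```text
t: 8.9
eef_pos: [0.4905, 0.3655, 0.0133]
ee_rot: [0.999, 0.051, -0.0, -0.0]
contact_force: [-0.0, -0.1, -2.1]
finger_gap: 0.338
grip_force: 60.0
```

>>> {"name": "drive_tool", "arguments": {"plan": [[[0,0,0],[0,0,0]],[[0,0,0],[0,0,0]],[[0,0,0],[0,0,0]],[[0,0,0],[0,0,0]],[[0,0,0],[0,0,0]]], "gripper": 0.48}}

```text
t: 9.4
eef_pos: [0.4906, 0.3655, 0.0135]
ee_rot: [0.999, 0.051, 0.0, -0.0]
contact_force: [0.7, 0.2, 0.0]
finger_gap: 0.52
grip_force: 0.0
```

>>> {"name": "drive_tool", "arguments": {"plan": [[[0,0,-2],[0,0,0]],[[0,0,-4],[0,0,0]],[[0,0,-4],[0,0,0]],[[0,0,-3],[0,0,0]]]}}

```text
t: 9.8
eef_pos: [0.491, 0.3658, 0.1459]
ee_rot: [0.999, 0.051, 0.001, -0.0]
contact_force: [-0.0, -0.0, 0.7]
finger_gap: 0.517
grip_force: 0.0
```

```bash
python3 - <<'E'
from h import *
st()
im=env.capture("top")
cv2.imwrite("pics/c3.png",cv2.resize(im[160:300,425:585],None,fx=5,fy=5,interpolation=cv2.INTER_CUBIC)[:600])
env.capture("side")
for c in("top","side"):
    d=env.trace("blank",c); print([(round(x["score"],2),np.round(x["extent"]).tolist()) for x in d[:3]])
for f in finials(): print(*f)
E
```

```text
t 9.8 tcp [0.491  0.3658 0.1459] yaw/rpy [-1.0180e-01  2.1000e-03 -3.1405e+00] q [0.46 0.43 1.5  0.   1.21 1.93] gap 0.517 grip 0.0 F [-0.  -0.   0.7]
[(0.62, [256.0, 173.0, 274.0, 193.0])]
[(0.72, [167.0, 314.0, 278.0, 405.0])]
0.4443 0.2102 1.06 0.84 1 [ 87 125 164]
0.5422 0.2072 0.9 0.8 1 [ 87 125 163]
0.3652 0.1966 1.41 0.73 1 [ 36  43 165]
0.636 0.2098 3.37 0.65 1 [ 86 124 162]
0.5359 -0.0089 1.2 0.61 1 [ 87 125 163]
0.53 0.1131 1.18 0.59 1 [ 86 124 162]
0.445 0.089 0.88 0.54 1 [ 87 125 164]
0.4932 -0.0901 1.46 0.52 1 [140  74  43]
```

View pics/c3.png

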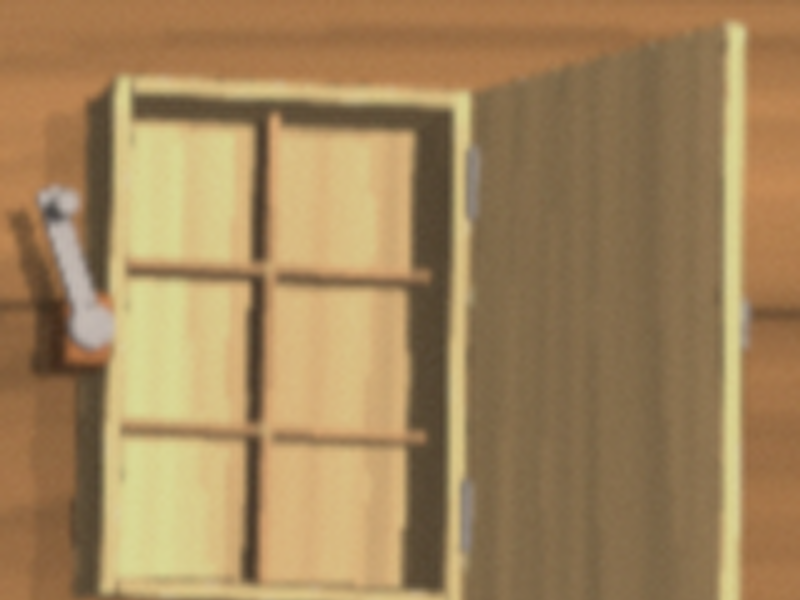

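```bash
python3 - <<'E'
from h import *
T=(np.array([(115,77),(471,93),(100,592),(267,270),(263,433)])+.5)/5-.5+[425,160]
P=np.array([[.11,.075,.068],[.11,-.075,.068],[-.11,.075,.068],[.035,0,.036],[-.035,0,.036]])
f=lambda p:(proj(pose(P,p),"top")-T).ravel()
s=least_squares(f,[.53,-.26,-.04],x_scale=[.01,.01,.05]); print(s.x.round(4),s.fun.reshape(-1,2).round(2))
p=s.x
for y in(.035,-.035):
    for x in(.07,0,-.07): print((x,y),pose(np.array([x,y,0]),p).round(4))
print("post",unproj((np.array([60,197])+.5)/5-.5+[425,160],"top",.113),"pivot",pose(np.array([0,.085,0]),p))
E
```

```text
[ 0.5314 -0.2594 -0.0393] [[-0.13 -0.22]
 [-0.01 -0.12]
 [-0.54  0.64]
 [ 0.39 -0.01]
 [ 0.3  -0.33]]
(0.07, 0.035) [ 0.6027 -0.2272  0.    ]
(0, 0.035) [ 0.5328 -0.2245  0.    ]
(-0.07, 0.035) [ 0.4629 -0.2217  0.    ]
(0.07, -0.035) [ 0.6    -0.2972  0.    ]
(0, -0.035) [ 0.53   -0.2944  0.    ]
(-0.07, -0.035) [ 0.4601 -0.2917  0.    ]
post [ 0.58478752 -0.15779028  0.113     ] pivot [ 0.53476773 -0.17449733  0.        ]
```

>>> {"name": "drive_tool", "arguments": {"plan": [[[0,0,0],[0,0,0.071]],[[0,0,0],[0,0,0.071]],[[-1,3.9,0],[0,0,0]],[[-1,3.9,0],[0,0,0]],[[-1,3.9,1],[0,0,0]],[[-1,4,2],[0,0,0]],[[0,0,1],[0,0,0]],[[0,0,0],[0,0,0]]]}}

```text
t: 11.0
eef_pos: [0.4426, 0.2092, 0.1014]
ee_rot: [1.0, -0.021, -0.002, 0.0]
contact_force: [-0.4, 0.5, -0.0]
finger_gap: 0.52
grip_force: 0.0
```

```bash
python3 - <<'E'
from h import *
st(); go(.4443,.2102,.028,-.039)
im=env.capture("top");ims=env.capture("side")
for f in finials(): print(*f)
for c in("top","side"):
    d=env.trace("blank",c); print([(round(x["score"],2),np.round(x["extent"]).tolist()) for x in d[:3]])
b=np.zeros((480,800,3),np.uint8); b[:,:400]=cv2.resize(im[150:390,120:320],(400,480)); b[:,400:]=cv2.resize(ims[270:510,100:300],(400,420*1)) if 0 else cv2.resize(ims[240:480,100:300],(400,480))
cv2.imwrite("pics/t1.png",b)
E
```

```text
t 11.0 tcp [0.4426 0.2092 0.1014] yaw/rpy [ 0.0425 -0.0044  3.1409] q [0.21 0.29 1.85 0.   1.01 1.83] gap 0.52 grip 0.0 F [-0.4  0.5 -0. ]
tool cm [ 0.2  -0.11  7.33] yaw -0.0425 tilt [-0.0044 -0.0007] turn_z -0.003
0.5361 -0.0094 0.95 0.76 1 [ 84 121 158]
0.5308 0.1136 4.96 0.75 1 [ 85 122 160]
0.4937 -0.09 1.38 0.7 1 [136  72  42]
0.4455 0.0881 1.19 0.55 1 [ 85 122 160]
0.6352 0.2093 1.11 0.55 1 [ 84 121 158]
0.5416 0.2069 2.22 0.46 1 [ 86 124 162]
[(0.95, [181.0, 189.0, 195.0, 235.0]), (0.6, [300.0, 223.0, 315.0, 244.0]), (0.21, [305.0, 260.0, 324.0, 278.0])]
[(0.83, [168.0, 312.0, 277.0, 404.0]), (0.67, [269.0, 244.0, 277.0, 266.0])]
```

View pics/t1.png

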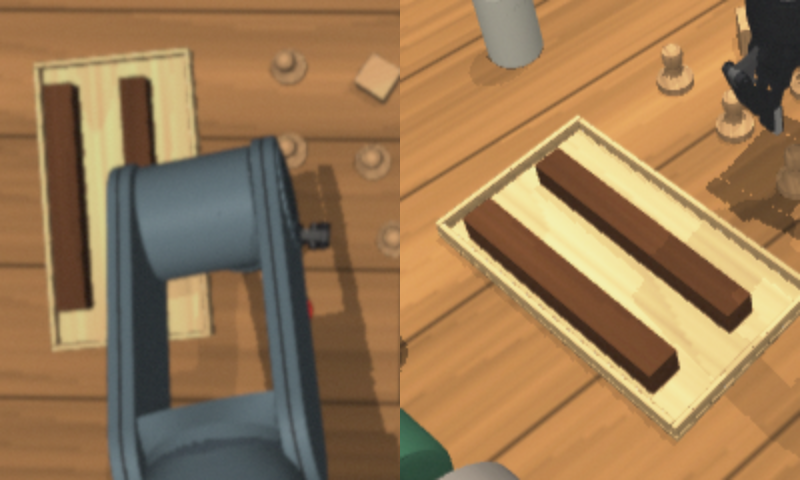

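>>> {"name": "drive_tool", "arguments": {"plan": [[[0.2,-0.1,2],[0,0,0]],[[0,0,3],[0,0,0]],[[0,0,2.3],[0,0,0]],[[0,0,0],[0,0,0]],[[0,0,0],[0,0,0]]]}}

```text
t: 11.9
eef_pos: [0.4462, 0.2114, 0.0306]
ee_rot: [1.0, -0.02, -0.0, 0.0]
contact_force: [-0.6, 0.3, 0.0]
finger_gap: 0.514
grip_force: 0.0
```

>>> {"name": "drive_tool", "arguments": {"plan": [[[0,0,0],[0,0,0]],[[0,0,0],[0,0,0]],[[0,0,0],[0,0,0]],[[0,0,0],[0,0,0]],[[0,0,0],[0,0,0]]], "gripper": 1}}

```text
t: 12.4
eef_pos: [0.4474, 0.2114, 0.0317]
ee_rot: [1.0, -0.02, 0.001, -0.0]
contact_force: [-0.6, 0.3, 7.6]
finger_gap: 0.236
grip_force: 58.3
```

>>> {"name": "drive_tool", "arguments": {"plan": [[[0,0,-2],[0,0,0]],[[0,0,-3],[0,0,0]],[[0,0,-4],[0,0,0]],[[0,0,-4],[0,0,0]],[[0,0,0],[0,0,0]]]}}

```text
t: 12.9
eef_pos: [0.4497, 0.212, 0.166]
ee_rot: [1.0, -0.02, 0.005, -0.001]
contact_force: [1.1, 0.4, 0.5]
finger_gap: 0.238
grip_force: 58.9
```

```bash
python3 - <<'E'
from h import *
st(); go(.4601,-.2917,.16,-.039)
E
```

```text
t 12.9 tcp [0.4497 0.212  0.166 ] yaw/rpy [ 0.04    0.0108 -3.1392] q [ 0.22  0.21  1.76 -0.    1.15  1.83] gap 0.238 grip 58.9 F [1.1 0.4 0.5]
tool cm [ 3.05 50.29  0.49] yaw -0.0401 tilt [0.0108 0.0023] turn_z -0.001
```

>>> {"name": "drive_tool", "arguments": {"plan": [[[0.1,2.3,0],[0,0,0]],[[0.25,4.2,0],[0,0,0]],[[0.25,4.2,0],[0,0,0]],[[0.25,4.2,0],[0,0,0]],[[0.25,4.2,0],[0,0,0]],[[0.25,4.2,0],[0,0,0]],[[0.25,4.2,0],[0,0,0]],[[0.25,4.2,0],[0,0,0]]]}}

```text
t: 13.7
eef_pos: [0.4512, -0.1078, 0.1598]
ee_rot: [1.0, -0.02, -0.0, -0.0]
contact_force: [0.7, 0.2, -0.6]
finger_gap: 0.237
grip_force: 58.9
```

>>> {"name": "drive_tool", "arguments": {"plan": [[[0.25,4.2,0],[0,0,0]],[[0.25,4.2,0],[0,0,0]],[[0.25,4.2,0],[0,0,0]],[[0.25,4.2,0],[0,0,0]],[[0,1.5,0],[0,0,0]],[[0,0,0],[0,0,0]],[[0,0,0],[0,0,0]]]}}

```text
t: 14.4
eef_pos: [0.454, -0.2885, 0.1595]
ee_rot: [1.0, -0.02, -0.001, -0.001]
contact_force: [-0.1, -0.5, -0.7]
finger_gap: 0.238
grip_force: 59.0
```

```bash
python3 - <<'E'
from h import *
st(); go(.4621,-.2897,.035,-.039)
E
```

```text
t 14.4 tcp [ 0.454  -0.2885  0.1595] yaw/rpy [ 4.0800e-02 -1.3000e-03 -3.1396e+00] q [-0.77  0.3   1.67  0.    1.18  0.84] gap 0.238 grip 59.0 F [-0.1 -0.5 -0.7]
tool cm [ 0.83  0.11 12.45] yaw -0.0408 tilt [-0.0013  0.002 ] turn_z -0.002
```

>>> {"name": "drive_tool", "arguments": {"plan": [[[0.8,0.1,1],[0,0,0]],[[0,0,3],[0,0,0]],[[0,0,3],[0,0,0]],[[0,0,3],[0,0,0]],[[0,0,2],[0,0,0]],[[0,0,0],[0,0,0]],[[0,0,0],[0,0,0]]]}}

```text
t: 15.1
eef_pos: [0.4629, -0.2896, 0.0402]
ee_rot: [1.0, -0.019, -0.0, -0.0]
contact_force: [0.8, 0.3, -0.7]
finger_gap: 0.238
grip_force: 62.8
```

```bash
python3 - <<'E'
from h import *
st(); go(.4621,-.2897,.037,-.039)
E
```

```text
t 15.1 tcp [ 0.4629 -0.2896  0.0402] yaw/rpy [ 3.8700e-02 -7.0000e-04 -3.1406e+00] q [-0.76  0.45  1.77  0.    0.92  0.85] gap 0.238 grip 62.8 F [ 0.8  0.3 -0.7]
tool cm [-0.08  0.01  0.32] yaw -0.0387 tilt [-0.0007  0.001 ] turn_z 0.0
```

>>> {"name": "drive_tool", "arguments": {"plan": [[[0,0,0.3],[0,0,0]],[[0,0,0.1],[0,0,0]],[[0,0,0],[0,0,0]]]}}

```text
t: 15.4
eef_pos: [0.463, -0.2908, 0.037]
ee_rot: [1.0, -0.02, 0.001, 0.0]
contact_force: [0.7, 2.5, 1.1]
finger_gap: 0.235
grip_force: 62.8
```

>>> {"name": "drive_tool", "arguments": {"plan": [[[0,0,0],[0,0,0]],[[0,0,0],[0,0,0]],[[0,0,0],[0,0,0]],[[0,0,0],[0,0,0]]], "gripper": 0.62}}

```text
t: 15.8
eef_pos: [0.4626, -0.2912, 0.0365]
ee_rot: [1.0, -0.02, 0.0, 0.0]
contact_force: [1.0, 2.1, 1.0]
finger_gap: 0.377
grip_force: 0.0
```

>>> {"name": "drive_tool", "arguments": {"plan": [[[0,0,-1],[0,0,0]],[[0,0,-3],[0,0,0]],[[0,0,-4],[0,0,0]],[[0,0,-4],[0,0,0]],[[0,0,-0.5],[0,0,0]]]}}

```text
t: 16.3
eef_pos: [0.465, -0.2936, 0.1675]
ee_rot: [1.0, -0.02, 0.004, 0.004]
contact_force: [-0.1, -0.7, -0.2]
finger_gap: 0.382
grip_force: 0.0
```

>>> {"name": "drive_tool", "arguments": {"plan": [[[0.8,-2.8,0],[0,0,0]],[[0.8,-3.8,0],[0,0,0]],[[0.8,-3.8,0],[0,0,0]],[[0.8,-3.8,0],[0,0,0]],[[0.8,-3.8,0],[0,0,0]],[[0.8,-3.8,0],[0,0,0]],[[0.8,-3.8,0],[0,0,0]],[[0.7,-2.8,0],[0,0,0]]], "gripper": 0.45}}

```text
t: 17.1
eef_pos: [0.5369, -0.0077, 0.1613]
ee_rot: [1.0, -0.02, -0.0, -0.0]
contact_force: [0.6, -0.9, 0.5]
finger_gap: 0.551
grip_force: 0.0
```

```bash
python3 - <<'E'
from h import *
st(); go(.5361,-.0094,.03,-.039)
for f in finials(): print(*f)
E
```

```text
t 17.1 tcp [ 0.5369 -0.0077  0.1613] yaw/rpy [ 0.0394 -0.     -3.1415] q [-0.22  0.29  1.67  0.    1.18  1.39] gap 0.551 grip 0.0 F [ 0.6 -0.9  0.5]
tool cm [-0.07  0.18 13.13] yaw -0.0394 tilt [-0.      0.0001] turn_z -0.0
0.3651 0.197 1.04 0.8 1 [ 35  41 156]
0.5303 0.114 1.25 0.77 1 [ 79 113 148]
0.4602 -0.2916 0.71 0.69 0 [ 84 120 155]
0.5341 -0.0084 2.85 0.65 1 [54 76 98]
0.5421 0.2062 1.51 0.61 1 [ 84 120 157]
0.4926 -0.087 4.35 0.52 1 [126  68  43]
0.6355 0.2104 0.86 0.5 1 [ 83 121 159]
```

>>> {"name": "drive_tool", "arguments": {"plan": [[[0,0.1,2],[0,0,0]],[[0,0,3],[0,0,0]],[[0,0,3],[0,0,0]],[[0,0,3],[0,0,0]],[[0,0,2.1],[0,0,0]],[[0,0,0],[0,0,0]],[[0,0,0],[0,0,0]]]}}

```text
t: 18.0
eef_pos: [0.5368, -0.0119, 0.0305]
ee_rot: [1.0, -0.021, -0.0, 0.0]
contact_force: [0.4, 0.4, 0.3]
finger_gap: 0.551
grip_force: 0.0
```

>>> {"name": "drive_tool", "arguments": {"plan": [[[0,0,0],[0,0,0]],[[0,0,0],[0,0,0]],[[0,0,0],[0,0,0]],[[0,0,0],[0,0,0]],[[0,0,0],[0,0,0]]], "gripper": 1}}

```text
t: 18.5
eef_pos: [0.5381, -0.0112, 0.0318]
ee_rot: [1.0, -0.02, 0.002, 0.001]
contact_force: [-0.3, -1.7, 7.2]
finger_gap: 0.238
grip_force: 58.7
```

>>> {"name": "drive_tool", "arguments": {"plan": [[[0,0,-2],[0,0,0]],[[0,0,-3],[0,0,0]],[[0,0,-4],[0,0,0]],[[0,0,-4],[0,0,0]],[[0,0,0],[0,0,0]]]}}

```text
t: 19.0
eef_pos: [0.5405, -0.0112, 0.1665]
ee_rot: [1.0, -0.02, 0.006, 0.001]
contact_force: [0.1, -0.2, -0.8]
finger_gap: 0.237
grip_force: 58.9
```

```bash
python3 - <<'E'
from h import *
st(); go(.531,-.2922,.16,-.039)
E
```

```text
t 19.0 tcp [ 0.5405 -0.0112  0.1665] yaw/rpy [0.0398 0.0113 3.1391] q [-0.23  0.29  1.66  0.    1.18  1.38] gap 0.237 grip 58.9 F [ 0.1 -0.2 -0.8]
tool cm [ 0.16 28.11  0.71] yaw -0.0398 tilt [ 0.0113 -0.0025] turn_z -0.001
```

>>> {"name": "drive_tool", "arguments": {"plan": [[[0,2.4,0],[0,0,0]],[[0.1,4,0],[0,0,0]],[[0.1,4,0],[0,0,0]],[[0.1,4,0],[0,0,0]],[[0.1,4,0],[0,0,0]],[[0,4,0],[0,0,0]],[[0,4,0],[0,0,0]],[[0,1.6,0],[0,0,0]]]}}

```text
t: 19.8
eef_pos: [0.5289, -0.294, 0.1595]
ee_rot: [1.0, -0.021, -0.0, 0.0]
contact_force: [0.4, -0.7, -0.3]
finger_gap: 0.235
grip_force: 59.0
```

>>> {"name": "drive_tool", "arguments": {"plan": [[[0,0,0],[0,0,0]],[[0,0,0],[0,0,0]],[[0,0,0],[0,0,0]]]}}

```text
t: 20.1
eef_pos: [0.5296, -0.2888, 0.16]
ee_rot: [1.0, -0.019, -0.0, -0.001]
contact_force: [-0.6, 0.3, -0.4]
finger_gap: 0.237
grip_force: 59.0
```

```bash
python3 - <<'E'
from h import *
st(); go(.531,-.2895,.037,-.039)
E
```

```text
t 20.1 tcp [ 0.5296 -0.2888  0.16  ] yaw/rpy [ 3.8900e-02 -6.0000e-04 -3.1404e+00] q [-0.68  0.41  1.5   0.    1.23  0.93] gap 0.237 grip 59.0 F [-0.6  0.3 -0.4]
tool cm [ 0.15  0.08 12.3 ] yaw -0.0389 tilt [-0.0006  0.0012] turn_z 0.0
```

>>> {"name": "drive_tool", "arguments": {"plan": [[[0.1,0,1],[0,0,0]],[[0,0,3],[0,0,0]],[[0,0,3],[0,0,0]],[[0,0,3],[0,0,0]],[[0,0,1.8],[0,0,0]],[[0,0,0.5],[0,0,0]],[[0,0,0],[0,0,0]],[[0,0,0],[0,0,0]]]}}

```text
t: 20.9
eef_pos: [0.5308, -0.2891, 0.0372]
ee_rot: [1.0, -0.019, -0.0, -0.0]
contact_force: [0.5, 1.8, 1.3]
finger_gap: 0.239
grip_force: 60.3
```

>>> {"name": "drive_tool", "arguments": {"plan": [[[0,0,0],[0,0,0]],[[0,0,0],[0,0,0]],[[0,0,0],[0,0,0]],[[0,0,0],[0,0,0]]], "gripper": 0.62}}

```text
t: 21.3
eef_pos: [0.5306, -0.2908, 0.0372]
ee_rot: [1.0, -0.02, 0.0, 0.0]
contact_force: [0.1, -0.3, -1.0]
finger_gap: 0.386
grip_force: 0.0
```

>>> {"name": "drive_tool", "arguments": {"plan": [[[0,0,-1],[0,0,0]],[[0,0,-3],[0,0,0]],[[0,0,-4],[0,0,0]],[[0,0,-4],[0,0,0]],[[0,0,-0.5],[0,0,0]]]}}

```text
t: 21.8
eef_pos: [0.5333, -0.2929, 0.1691]
ee_rot: [1.0, -0.02, 0.004, 0.003]
contact_force: [1.3, -0.6, 0.5]
finger_gap: 0.378
grip_force: 0.0
```

>>> {"name": "drive_tool", "arguments": {"plan": [[[-0.8,-2.9,0],[0,0,0]],[[-1.1,-4,0],[0,0,0]],[[-1.1,-4,0],[0,0,0]],[[-1.1,-4,0],[0,0,0]],[[-1.1,-4,0],[0,0,0]],[[-1.1,-4,0],[0,0,0]],[[-1.1,-4,0],[0,0,0]],[[-1.1,-4,0],[0,0,0]]], "gripper": 0.45}}

```text
t: 22.6
eef_pos: [0.4573, 0.0229, 0.1625]
ee_rot: [1.0, -0.02, 0.0, -0.0]
contact_force: [-0.3, -0.2, -0.7]
finger_gap: 0.554
grip_force: 0.0
```

>>> {"name": "drive_tool", "arguments": {"plan": [[[-1,-4,0],[0,0,0]],[[-0.6,-2.4,0],[0,0,0]],[[0,0,0],[0,0,0]],[[0,0,0],[0,0,0]]]}}

```text
t: 23.0
eef_pos: [0.4446, 0.0863, 0.1625]
ee_rot: [1.0, -0.019, 0.0, 0.0]
contact_force: [1.1, 0.1, 0.3]
finger_gap: 0.551
grip_force: 0.0
```

```bash
python3 - <<'E'
from h import *
st(); go(.4452,.0884,.03,-.039)
for f in finials(): print(*f)
E
```

```text
t 23.0 tcp [0.4446 0.0863 0.1625] yaw/rpy [3.8400e-02 4.0000e-04 3.1411e+00] q [-0.06  0.15  1.86 -0.    1.14  1.55] gap 0.551 grip 0.0 F [1.1 0.1 0.3]
tool cm [ 0.05 -0.22 13.25] yaw -0.0384 tilt [ 0.0004 -0.0004] turn_z 0.001
0.4931 -0.0899 1.29 0.84 1 [134  71  41]
0.529 -0.2924 3.33 0.72 1 [ 82 117 151]
0.4613 -0.2912 4.31 0.6 1 [ 81 116 149]
0.6358 0.2101 1.07 0.48 1 [ 82 119 156]
```

>>> {"name": "drive_tool", "arguments": {"plan": [[[0.1,-0.2,2],[0,0,0]],[[0,0,3],[0,0,0]],[[0,0,3],[0,0,0]],[[0,0,3],[0,0,0]],[[0,0,2.2],[0,0,0]],[[0,0,0],[0,0,0]],[[0,0,0],[0,0,0]]]}}

```text
t: 23.9
eef_pos: [0.446, 0.0874, 0.0304]
ee_rot: [1.0, -0.021, -0.0, 0.0]
contact_force: [0.4, 0.3, 0.9]
finger_gap: 0.549
grip_force: 0.0
```

>>> {"name": "drive_tool", "arguments": {"plan": [[[0,0,0],[0,0,0]],[[0,0,0],[0,0,0]],[[0,0,0],[0,0,0]],[[0,0,0],[0,0,0]],[[0,0,0],[0,0,0]]], "gripper": 1}}

```text
t: 24.4
eef_pos: [0.447, 0.0879, 0.0318]
ee_rot: [1.0, -0.02, 0.002, 0.0]
contact_force: [-1.4, -1.3, 6.7]
finger_gap: 0.237
grip_force: 58.5
```

>>> {"name": "drive_tool", "arguments": {"plan": [[[0,0,-2],[0,0,0]],[[0,0,-3],[0,0,0]],[[0,0,-4],[0,0,0]],[[0,0,-4],[0,0,0]],[[0,0,0],[0,0,0]]]}}

```text
t: 24.9
eef_pos: [0.4496, 0.088, 0.1663]
ee_rot: [1.0, -0.02, 0.006, 0.0]
contact_force: [-0.0, 0.1, 0.2]
finger_gap: 0.236
grip_force: 58.7
```

```bash
python3 - <<'E'
from h import *
st(); go(.602,-.294,.16,-.039)
E
```

```text
t 24.9 tcp [0.4496 0.088  0.1663] yaw/rpy [0.0398 0.0122 3.141 ] q [-0.05  0.14  1.85  0.    1.13  1.56] gap 0.236 grip 58.7 F [-0.   0.1  0.2]
tool cm [16.74 37.57  0.84] yaw -0.0398 tilt [ 0.0122 -0.0006] turn_z -0.001
```

>>> {"name": "drive_tool", "arguments": {"plan": [[[0.9,2,0],[0,0,0]],[[1.7,3.75,0],[0,0,0]],[[1.7,3.75,0],[0,0,0]],[[1.7,3.75,0],[0,0,0]],[[1.7,3.75,0],[0,0,0]],[[1.7,3.75,0],[0,0,0]],[[1.7,3.75,0],[0,0,0]],[[1.7,3.75,0],[0,0,0]]]}}

```text
t: 25.7
eef_pos: [0.5625, -0.2008, 0.16]
ee_rot: [1.0, -0.02, -0.0, -0.0]
contact_force: [0.4, 0.5, -0.5]
finger_gap: 0.237
grip_force: 58.8
```

>>> {"name": "drive_tool", "arguments": {"plan": [[[1.7,3.75,0],[0,0,0]],[[1.7,3.75,0],[0,0,0]],[[0.8,1.7,0],[0,0,0]],[[0,0,0],[0,0,0]],[[0,0,0],[0,0,0]],[[0,0,0],[0,0,0]]]}}

```text
t: 26.3
eef_pos: [0.6001, -0.2914, 0.1601]
ee_rot: [1.0, -0.02, -0.0, -0.0]
contact_force: [-0.4, -0.4, 0.1]
finger_gap: 0.236
grip_force: 58.8
```

```bash
python3 - <<'E'
from h import *
st(); go(.602,-.2922,.037,-.039)
E
```

```text
t 26.3 tcp [ 0.6001 -0.2914  0.1601] yaw/rpy [ 3.9200e-02 -8.0000e-04 -3.1406e+00] q [-0.62  0.52  1.33  0.    1.3   0.99] gap 0.236 grip 58.8 F [-0.4 -0.4  0.1]
tool cm [ 0.21  0.08 12.31] yaw -0.0392 tilt [-0.0008  0.001 ] turn_z -0.0
```

>>> {"name": "drive_tool", "arguments": {"plan": [[[0.2,0,1],[0,0,0]],[[0,0,3],[0,0,0]],[[0,0,3],[0,0,0]],[[0,0,3],[0,0,0]],[[0,0,1.8],[0,0,0]],[[0,0,0.5],[0,0,0]],[[0,0,0],[0,0,0]],[[0,0,0],[0,0,0]]]}}

```text
t: 27.1
eef_pos: [0.6027, -0.2924, 0.0376]
ee_rot: [1.0, -0.02, 0.0, 0.0]
contact_force: [0.1, 0.3, -0.4]
finger_gap: 0.233
grip_force: 61.2
```

>>> {"name": "drive_tool", "arguments": {"plan": [[[0,0,0],[0,0,0]],[[0,0,0],[0,0,0]],[[0,0,0],[0,0,0]],[[0,0,0],[0,0,0]]], "gripper": 0.62}}

```text
t: 27.5
eef_pos: [0.6026, -0.2931, 0.0375]
ee_rot: [1.0, -0.02, 0.0, 0.0]
contact_force: [-0.1, 0.2, 1.2]
finger_gap: 0.378
grip_force: 0.0
```

>>> {"name": "drive_tool", "arguments": {"plan": [[[0,0,-1],[0,0,0]],[[0,0,-3],[0,0,0]],[[0,0,-4],[0,0,0]],[[0,0,-4],[0,0,0]],[[0,0,-0.5],[0,0,0]]]}}

```text
t: 28.0
eef_pos: [0.6054, -0.295, 0.1699]
ee_rot: [1.0, -0.02, 0.005, 0.003]
contact_force: [0.1, -1.0, 1.1]
finger_gap: 0.38
grip_force: 0.0
```

>>> {"name": "drive_tool", "arguments": {"plan": [[[-0.5,-2.3,0],[0,0,0]],[[-0.9,-4,0],[0,0,0]],[[-0.9,-4,0],[0,0,0]],[[-0.9,-4,0],[0,0,0]],[[-0.9,-4,0],[0,0,0]],[[-0.9,-4,0],[0,0,0]],[[-0.9,-4,0],[0,0,0]],[[-0.9,-4,0],[0,0,0]]], "gripper": 0.45}}

```text
t: 28.8
eef_pos: [0.5463, 0.0139, 0.1627]
ee_rot: [1.0, -0.02, 0.0, 0.0]
contact_force: [1.0, 0.1, -0.0]
finger_gap: 0.55
grip_force: 0.0
```

>>> {"name": "drive_tool", "arguments": {"plan": [[[-0.9,-4,0],[0,0,0]],[[-0.9,-4,0],[0,0,0]],[[-0.3,-2,0],[0,0,0]],[[0,0,0],[0,0,0]],[[0,0,0],[0,0,0]]]}}

```text
t: 29.3
eef_pos: [0.5299, 0.1133, 0.1626]
ee_rot: [1.0, -0.019, 0.0, 0.0]
contact_force: [-0.3, 0.4, 0.9]
finger_gap: 0.548
grip_force: 0.0
```

```bash
python3 - <<'E'
from h import *
st(); go(.5303,.1137,.03,-.039)
for f in finials(thr=.15): print(*f)
E
```

```text
t 29.3 tcp [0.5299 0.1133 0.1626] yaw/rpy [3.8800e-02 5.0000e-04 3.1411e+00] q [ 0.    0.3   1.65 -0.    1.19  1.61] gap 0.548 grip 0.0 F [-0.3  0.4  0.9]
tool cm [ 0.03 -0.05 13.26] yaw -0.0388 tilt [ 0.0005 -0.0005] turn_z 0.0
0.5297 -0.2918 2.86 0.81 1 [ 83 119 153]
0.4601 -0.2916 4.62 0.77 1 [ 83 118 153]
0.6008 -0.2931 3.04 0.51 1 [ 81 115 150]
0.5399 0.2075 2.36 0.51 1 [ 76 108 141]
0.4932 -0.0912 1.18 0.5 1 [136  73  45]
0.5399 0.4544 38.72 0.48 0 [42 63 92]
```

>>> {"name": "drive_tool", "arguments": {"plan": [[[0,0,2],[0,0,0]],[[0,0,3],[0,0,0]],[[0,0,3],[0,0,0]],[[0,0,3],[0,0,0]],[[0,0,2.2],[0,0,0]],[[0,0,0],[0,0,0]],[[0,0,0],[0,0,0]]]}}

```text
t: 30.2
eef_pos: [0.5301, 0.1125, 0.0304]
ee_rot: [1.0, -0.021, -0.0, 0.0]
contact_force: [0.7, 0.4, 0.2]
finger_gap: 0.551
grip_force: 0.0
```

>>> {"name": "drive_tool", "arguments": {"plan": [[[0,0,0],[0,0,0]],[[0,0,0],[0,0,0]],[[0,0,0],[0,0,0]],[[0,0,0],[0,0,0]],[[0,0,0],[0,0,0]]], "gripper": 1}}

```text
t: 30.7
eef_pos: [0.5313, 0.113, 0.0321]
ee_rot: [1.0, -0.02, 0.002, 0.0]
contact_force: [0.2, -0.9, 7.3]
finger_gap: 0.237
grip_force: 58.6
```

>>> {"name": "drive_tool", "arguments": {"plan": [[[0,0,-2],[0,0,0]],[[0,0,-3],[0,0,0]],[[0,0,-4],[0,0,0]],[[0,0,-4],[0,0,0]],[[0,0,0],[0,0,0]]]}}

```text
t: 31.2
eef_pos: [0.5336, 0.1134, 0.1668]
ee_rot: [1.0, -0.02, 0.006, -0.0]
contact_force: [0.4, 0.2, 0.2]
finger_gap: 0.237
grip_force: 58.7
```

```bash
python3 - <<'E'
from h import *
st(); go(.604,-.23,.16,-.039)
E
```

```text
t 31.2 tcp [0.5336 0.1134 0.1668] yaw/rpy [ 0.0398  0.0122 -3.1415] q [0.   0.3  1.65 0.   1.18 1.62] gap 0.237 grip 58.7 F [0.4 0.2 0.2]
tool cm [ 8.39 34.04  0.77] yaw -0.0398 tilt [0.0122 0.0001] turn_z -0.001
```

>>> {"name": "drive_tool", "arguments": {"plan": [[[0.5,2,-1],[0,0,0]],[[1,4,0],[0,0,0]],[[1,4,0],[0,0,0]],[[1,4,0],[0,0,0]],[[1,4,0],[0,0,0]],[[1,4,0],[0,0,0]],[[1,4,0],[0,0,0]],[[1,4,0],[0,0,0]]]}}

```text
t: 32.0
eef_pos: [0.5925, -0.191, 0.1698]
ee_rot: [1.0, -0.02, -0.0, -0.0]
contact_force: [0.7, 0.6, -0.9]
finger_gap: 0.236
grip_force: 58.8
```

>>> {"name": "drive_tool", "arguments": {"plan": [[[1,3,0],[0,0,0]],[[0.2,1,0],[0,0,0]],[[0,0,1],[0,0,0]],[[0,0,0],[0,0,0]],[[0,0,0],[0,0,0]]]}}

```text
t: 32.5
eef_pos: [0.6024, -0.228, 0.1595]
ee_rot: [1.0, -0.019, -0.001, -0.001]
contact_force: [0.8, 0.1, 0.2]
finger_gap: 0.236
grip_force: 58.8
```

```bash
python3 - <<'E'
from h import *
st(); go(.604,-.229,.037,-.039)
E
```

```text
t 32.5 tcp [ 0.6024 -0.228   0.1595] yaw/rpy [ 3.87e-02 -1.80e-03 -3.14e+00] q [-0.53  0.48  1.39  0.    1.28  1.07] gap 0.236 grip 58.8 F [0.8 0.1 0.2]
tool cm [ 0.18  0.12 12.25] yaw -0.0387 tilt [-0.0018  0.0016] turn_z 0.0
```

>>> {"name": "drive_tool", "arguments": {"plan": [[[0.2,0.1,1],[0,0,0]],[[0,0,3],[0,0,0]],[[0,0,3],[0,0,0]],[[0,0,3],[0,0,0]],[[0,0,1.8],[0,0,0]],[[0,0,0.5],[0,0,0]],[[0,0,0],[0,0,0]],[[0,0,0],[0,0,0]]]}}

```text
t: 33.3
eef_pos: [0.6054, -0.2305, 0.0376]
ee_rot: [1.0, -0.02, 0.0, 0.0]
contact_force: [-0.2, 0.3, 0.1]
finger_gap: 0.236
grip_force: 61.3
```

>>> {"name": "drive_tool", "arguments": {"plan": [[[0,0,0],[0,0,0]],[[0,0,0],[0,0,0]],[[0,0,0],[0,0,0]],[[0,0,0],[0,0,0]]], "gripper": 0.62}}

```text
t: 33.7
eef_pos: [0.6051, -0.2312, 0.0374]
ee_rot: [1.0, -0.02, 0.0, 0.0]
contact_force: [-0.0, 0.4, 0.4]
finger_gap: 0.387
grip_force: 0.0
```

>>> {"name": "drive_tool", "arguments": {"plan": [[[0,0,-1],[0,0,0]],[[0,0,-3],[0,0,0]],[[0,0,-4],[0,0,0]],[[0,0,-4],[0,0,0]],[[0,0,-1],[0,0,0]]]}}

```text
t: 34.2
eef_pos: [0.6076, -0.2325, 0.174]
ee_rot: [1.0, -0.02, 0.004, 0.002]
contact_force: [-0.2, 0.1, 0.8]
finger_gap: 0.374
grip_force: 0.0
```

>>> {"name": "drive_tool", "arguments": {"plan": [[[-0.5,-2.3,0],[0,0,0]],[[-0.7,-4,0],[0,0,0]],[[-0.7,-4,0],[0,0,0]],[[-0.7,-4,0],[0,0,0]],[[-0.7,-4,0],[0,0,0]],[[-0.7,-4,0],[0,0,0]],[[-0.7,-4,0],[0,0,0]],[[-0.7,-4,0],[0,0,0]]], "gripper": 0.45}}

```text
t: 35.0
eef_pos: [0.5627, 0.0754, 0.1676]
ee_rot: [1.0, -0.02, 0.0, -0.0]
contact_force: [0.1, -0.4, -0.9]
finger_gap: 0.554
grip_force: 0.0
```

>>> {"name": "drive_tool", "arguments": {"plan": [[[-0.8,-4,0],[0,0,0]],[[-0.8,-4,0],[0,0,0]],[[-0.8,-4,0],[0,0,0]],[[-0.1,-1,0],[0,0,0]],[[0,0,0],[0,0,0]],[[0,0,0],[0,0,0]]]}}

```text
t: 35.6
eef_pos: [0.5436, 0.204, 0.1673]
ee_rot: [1.0, -0.02, -0.0, 0.0]
contact_force: [0.5, -0.3, 0.3]
finger_gap: 0.545
grip_force: 0.0
```

```bash
python3 - <<'E'
from h import *
st(); go(.542,.2068,.03,-.039)
for f in finials(thr=.15): print(*f)
E
```

```text
t 35.6 tcp [0.5436 0.204  0.1673] yaw/rpy [ 0.04   -0.      3.1409] q [ 0.17  0.36  1.55 -0.    1.23  1.78] gap 0.545 grip 0.0 F [ 0.5 -0.3  0.3]
tool cm [-0.17 -0.28 13.73] yaw -0.04 tilt [-0.     -0.0007] turn_z -0.001
0.4935 -0.0915 1.09 0.79 1 [137  77  51]
0.5298 -0.2923 2.86 0.77 1 [ 85 121 156]
0.4588 -0.2918 1.41 0.77 0 [ 84 119 155]
0.6007 -0.2933 2.87 0.62 1 [ 85 121 156]
0.605 -0.2311 6.27 0.5 2 [ 87 124 159]
0.6442 -0.4509 54.53 0.5 0 [ 83 119 142]
```

>>> {"name": "drive_tool", "arguments": {"plan": [[[-0.1,-0.2,2.5],[0,0,0]],[[0,0,3],[0,0,0]],[[0,0,3],[0,0,0]],[[0,0,3],[0,0,0]],[[0,0,2.2],[0,0,0]],[[0,0,0],[0,0,0]],[[0,0,0],[0,0,0]]]}}

```text
t: 36.5
eef_pos: [0.5429, 0.2061, 0.0305]
ee_rot: [1.0, -0.021, -0.0, 0.0]
contact_force: [0.8, -1.0, 0.1]
finger_gap: 0.553
grip_force: 0.0
```

>>> {"name": "drive_tool", "arguments": {"plan": [[[0,0,0],[0,0,0]],[[0,0,0],[0,0,0]],[[0,0,0],[0,0,0]],[[0,0,0],[0,0,0]],[[0,0,0],[0,0,0]]], "gripper": 1}}

```text
t: 37.0
eef_pos: [0.544, 0.2068, 0.0321]
ee_rot: [1.0, -0.02, 0.002, -0.0]
contact_force: [-0.3, -2.4, 6.8]
finger_gap: 0.234
grip_force: 58.7
```

>>> {"name": "drive_tool", "arguments": {"plan": [[[0,0,-2],[0,0,0]],[[0,0,-3],[0,0,0]],[[0,0,-4],[0,0,0]],[[0,0,-4],[0,0,0]],[[0,0,0],[0,0,0]]]}}

```text
t: 37.5
eef_pos: [0.5463, 0.2077, 0.1672]
ee_rot: [1.0, -0.02, 0.006, -0.001]
contact_force: [1.2, -0.1, 0.3]
finger_gap: 0.236
grip_force: 58.9
```

```bash
python3 - <<'E'
from h import *
st(); go(.534,-.226,.16,-.039)
E
```

```text
t 37.5 tcp [0.5463 0.2077 0.1672] yaw/rpy [ 0.0398  0.0122 -3.1393] q [0.17 0.36 1.55 0.   1.21 1.78] gap 0.236 grip 58.9 F [ 1.2 -0.1  0.3]
tool cm [ 0.49 43.38  0.6 ] yaw -0.0399 tilt [0.0122 0.0023] turn_z -0.001
```

>>> {"name": "drive_tool", "arguments": {"plan": [[[0,2.2,0],[0,0,0]],[[0.1,4.1,0],[0,0,0]],[[0.1,4.1,0],[0,0,0]],[[0.1,4.1,0],[0,0,0]],[[0.1,4.1,0],[0,0,0]],[[0.1,4.1,0],[0,0,0]],[[0.1,4.1,0],[0,0,0]],[[0.1,4.1,0],[0,0,0]]]}}

```text
t: 38.3
eef_pos: [0.5367, -0.1037, 0.1602]
ee_rot: [1.0, -0.02, 0.0, -0.0]
contact_force: [1.2, 0.7, -0.8]
finger_gap: 0.239
grip_force: 58.9
```

>>> {"name": "drive_tool", "arguments": {"plan": [[[0.1,4.1,0],[0,0,0]],[[0.1,4.1,0],[0,0,0]],[[0,4,0],[0,0,0]],[[0,0,0],[0,0,0]],[[0,0,0],[0,0,0]],[[0,0,0],[0,0,0]]]}}

```text
t: 38.9
eef_pos: [0.534, -0.2231, 0.16]
ee_rot: [1.0, -0.02, -0.0, -0.001]
contact_force: [0.4, -0.3, 0.1]
finger_gap: 0.236
grip_force: 58.9
```

```bash
python3 - <<'E'
from h import *
st(); go(.534,-.227,.037,-.039)
E
```

```text
t 38.9 tcp [ 0.534  -0.2231  0.16  ] yaw/rpy [ 3.9800e-02 -6.0000e-04 -3.1406e+00] q [-0.59  0.37  1.57  0.    1.21  1.02] gap 0.236 grip 58.9 F [ 0.4 -0.3  0.1]
tool cm [ 0.02  0.4  12.3 ] yaw -0.0398 tilt [-0.0006  0.001 ] turn_z -0.001
```

>>> {"name": "drive_tool", "arguments": {"plan": [[[0,0.3,1],[0,0,0]],[[0,0,3],[0,0,0]],[[0,0,3],[0,0,0]],[[0,0,3],[0,0,0]],[[0,0,1.8],[0,0,0]],[[0,0,0.5],[0,0,0]],[[0,0,0],[0,0,0]],[[0,0,0],[0,0,0]]]}}

```text
t: 39.7
eef_pos: [0.5343, -0.2264, 0.0373]
ee_rot: [1.0, -0.019, 0.0, -0.0]
contact_force: [0.1, -0.5, -0.8]
finger_gap: 0.235
grip_force: 63.9
```

>>> {"name": "drive_tool", "arguments": {"plan": [[[0,0,0],[0,0,0]],[[0,0,0],[0,0,0]],[[0,0,0],[0,0,0]],[[0,0,0],[0,0,0]]], "gripper": 0.62}}

```text
t: 40.1
eef_pos: [0.5344, -0.2309, 0.0375]
ee_rot: [1.0, -0.02, 0.001, 0.003]
contact_force: [-1.9, -13.0, -6.3]
finger_gap: 0.377
grip_force: 6.7
```

>>> {"name": "drive_tool", "arguments": {"plan": [[[0,0,-1],[0,0,0]],[[0,0,-3],[0,0,0]],[[0,0,-4],[0,0,0]],[[0,0,-4],[0,0,0]],[[0,0,-1],[0,0,0]]]}}

```text
t: 40.6
eef_pos: [0.5367, -0.2282, 0.173]
ee_rot: [1.0, -0.02, 0.004, 0.002]
contact_force: [1.2, -1.0, 0.4]
finger_gap: 0.38
grip_force: 0.0
```

>>> {"name": "drive_tool", "arguments": {"plan": [[[0.5,-2.3,0],[0,0,0]],[[0.8,-4,0],[0,0,0]],[[0.8,-4,0],[0,0,0]],[[0.8,-4,0],[0,0,0]],[[0.8,-4,0],[0,0,0]],[[0.8,-4,0],[0,0,0]],[[0.8,-4,0],[0,0,0]],[[0.8,-4,0],[0,0,0]]], "gripper": 0.45}}

```text
t: 41.4
eef_pos: [0.607, 0.0753, 0.1671]
ee_rot: [1.0, -0.02, -0.0, -0.0]
contact_force: [0.7, -1.2, -0.3]
finger_gap: 0.547
grip_force: 0.0
```

>>> {"name": "drive_tool", "arguments": {"plan": [[[0.8,-4,0],[0,0,0]],[[0.8,-4,0],[0,0,0]],[[0.6,-4,0],[0,0,0]],[[0,-1.6,0],[0,0,0]],[[0,0,0],[0,0,0]],[[0,0,0],[0,0,0]]]}}

```text
t: 42.0
eef_pos: [0.6342, 0.2077, 0.1669]
ee_rot: [1.0, -0.02, -0.0, 0.0]
contact_force: [0.8, 0.7, -0.3]
finger_gap: 0.551
grip_force: 0.0
```

```bash
python3 - <<'E'
from h import *
st(); go(.6357,.2098,.03,-.039)
for f in finials(thr=.15): print(*f)
E
```

```text
t 42.0 tcp [0.6342 0.2077 0.1669] yaw/rpy [ 3.9300e-02 -1.0000e-03  3.1407e+00] q [ 0.15  0.51  1.32 -0.    1.31  1.76] gap 0.551 grip 0.0 F [ 0.8  0.7 -0.3]
tool cm [ 0.16 -0.23 13.69] yaw -0.0393 tilt [-0.001  -0.0009] turn_z -0.0
0.5998 -0.2926 0.93 0.8 0 [ 87 124 159]
0.5322 -0.2296 0.68 0.79 0 [ 89 128 163]
0.4597 -0.2917 0.58 0.72 0 [ 87 124 160]
0.5287 -0.2914 0.85 0.63 0 [ 86 122 158]
0.4929 -0.0901 1.12 0.53 1 [140  76  47]
0.6051 -0.2316 5.92 0.5 1 [ 87 125 160]
```

>>> {"name": "drive_tool", "arguments": {"plan": [[[0.1,-0.2,2.5],[0,0,0]],[[0,0,3],[0,0,0]],[[0,0,3],[0,0,0]],[[0,0,3],[0,0,0]],[[0,0,2.2],[0,0,0]],[[0,0,0],[0,0,0]],[[0,0,0],[0,0,0]]]}}

```text
t: 42.9
eef_pos: [0.6361, 0.2092, 0.0307]
ee_rot: [1.0, -0.021, -0.0, 0.0]
contact_force: [0.3, -0.1, 0.9]
finger_gap: 0.55
grip_force: 0.0
```

>>> {"name": "drive_tool", "arguments": {"plan": [[[0,0,0],[0,0,0]],[[0,0,0],[0,0,0]],[[0,0,0],[0,0,0]],[[0,0,0],[0,0,0]],[[0,0,0],[0,0,0]]], "gripper": 1}}

```text
t: 43.4
eef_pos: [0.6372, 0.2099, 0.0325]
ee_rot: [1.0, -0.02, 0.002, -0.0]
contact_force: [-0.7, -1.1, 6.8]
finger_gap: 0.239
grip_force: 58.7
```

>>> {"name": "drive_tool", "arguments": {"plan": [[[0,0,-2],[0,0,0]],[[0,0,-3],[0,0,0]],[[0,0,-4],[0,0,0]],[[0,0,-4],[0,0,0]],[[0,0,0],[0,0,0]]]}}

```text
t: 43.9
eef_pos: [0.6396, 0.2109, 0.1683]
ee_rot: [1.0, -0.02, 0.006, -0.001]
contact_force: [0.0, -0.1, 0.5]
finger_gap: 0.237
grip_force: 58.9
```

```bash
python3 - <<'E'
from h import *
st(); go(.464,-.227,.16,-.039)
E
```

```text
t 43.9 tcp [0.6396 0.2109 0.1683] yaw/rpy [ 0.0398  0.013  -3.1394] q [0.15 0.51 1.31 0.   1.3  1.76] gap 0.237 grip 58.9 F [ 0.  -0.1  0.5]
tool cm [-15.81  44.46   0.5 ] yaw -0.0398 tilt [0.013  0.0022] turn_z -0.001
```

>>> {"name": "drive_tool", "arguments": {"plan": [[[-0.7,2,0],[0,0,0]],[[-1.4,4,0],[0,0,0]],[[-1.4,4,0],[0,0,0]],[[-1.4,4,0],[0,0,0]],[[-1.4,4,0],[0,0,0]],[[-1.4,4,0],[0,0,0]],[[-1.4,4,0],[0,0,0]],[[-1.4,4,0],[0,0,0]]]}}

```text
t: 44.7
eef_pos: [0.5178, -0.0867, 0.1603]
ee_rot: [1.0, -0.02, 0.0, 0.0]
contact_force: [1.0, -0.7, 0.3]
finger_gap: 0.238
grip_force: 58.9
```

>>> {"name": "drive_tool", "arguments": {"plan": [[[-1.4,4,0],[0,0,0]],[[-1.4,4,0],[0,0,0]],[[-1.4,4,0],[0,0,0]],[[-0.7,2.2,0],[0,0,0]],[[0,0,0],[0,0,0]],[[0,0,0],[0,0,0]]]}}

```text
t: 45.3
eef_pos: [0.4639, -0.2254, 0.1602]
ee_rot: [1.0, -0.021, 0.0, -0.0]
contact_force: [-0.2, 0.1, -1.2]
finger_gap: 0.238
grip_force: 58.9
```

```bash
python3 - <<'E'
from h import *
st(); go(.464,-.2275,.037,-.039)
E
```

```text
t 45.3 tcp [ 0.4639 -0.2254  0.1602] yaw/rpy [ 0.0419  0.     -3.1409] q [-0.67  0.26  1.72  0.    1.16  0.94] gap 0.238 grip 58.9 F [-0.2  0.1 -1.2]
tool cm [ 0.02  0.22 12.32] yaw -0.0419 tilt [0.     0.0007] turn_z -0.003
```

>>> {"name": "drive_tool", "arguments": {"plan": [[[0,0.3,1],[0,0,0]],[[0,0,3],[0,0,0]],[[0,0,3],[0,0,0]],[[0,0,3],[0,0,0]],[[0,0,1.8],[0,0,0]],[[0,0,0.5],[0,0,0]],[[0,0,0],[0,0,0]],[[0,0,0],[0,0,0]]]}}

```text
t: 46.1
eef_pos: [0.464, -0.2264, 0.0368]
ee_rot: [1.0, -0.019, -0.001, -0.001]
contact_force: [-0.3, 1.4, 1.9]
finger_gap: 0.236
grip_force: 62.5
```

>>> {"name": "drive_tool", "arguments": {"plan": [[[0,0,0],[0,0,0]],[[0,0,0],[0,0,0]],[[0,0,0],[0,0,0]],[[0,0,0],[0,0,0]]], "gripper": 0.65}}

```text
t: 46.5
eef_pos: [0.4641, -0.2285, 0.0373]
ee_rot: [1.0, -0.02, 0.0, 0.0]
contact_force: [-0.3, -0.1, 0.2]
finger_gap: 0.349
grip_force: 0.0
```

>>> {"name": "drive_tool", "arguments": {"plan": [[[0,0,-1],[0,0,0]],[[0,0,-3],[0,0,0]],[[0,0,-4],[0,0,0]],[[0,0,-4],[0,0,0]],[[0,0,-4],[0,0,0]],[[0,0,-4],[0,0,0]],[[0,0,-4],[0,0,0]],[[0,0,-3],[0,0,0]]]}}

```text
t: 47.3
eef_pos: [0.4642, -0.2286, 0.3111]
ee_rot: [1.0, -0.02, 0.002, 0.001]
contact_force: [0.3, 0.1, -0.3]
finger_gap: 0.349
grip_force: 0.0
```

>>> {"name": "drive_tool", "arguments": {"plan": [[[-1,-2,0],[0,0,0]],[[-1,-4,0],[0,0,0]],[[-1,-4,0],[0,0,0]],[[-1,-4,0],[0,0,0]],[[-1,-4,0],[0,0,0]],[[-1,-4,0],[0,0,0]],[[0,0,0],[0,0,0]]]}}

```text
t: 48.0
eef_pos: [0.4113, -0.0021, 0.3084]
ee_rot: [1.0, -0.018, 0.001, -0.001]
contact_force: [0.1, -0.6, 0.2]
finger_gap: 0.348
grip_force: 0.0
```

```bash
python3 - <<'E'
from h import *
st()
for f in finials(thr=.15): print(*f)
im=env.capture("top"); ims=env.capture("side")
b=np.hstack([im[140:320,120:600],]); b=cv2.resize(b,None,fx=1.66,fy=1.66,interpolation=cv2.INTER_CUBIC)
s=cv2.resize(ims[90:290,220:490],None,fx=1.4,fy=1.4,interpolation=cv2.INTER_CUBIC)
o=np.zeros((b.shape[0]+s.shape[0],b.shape[1],3),np.uint8); o[:b.shape[0]]=b; o[b.shape[0]:,:s.shape[1]]=s
cv2.imwrite("pics/d1.png",o); print(o.shape)
E
```

```text
t 48.0 tcp [ 0.4113 -0.0021  0.3084] yaw/rpy [ 3.5400e-02  1.2000e-03 -3.1401e+00] q [-0.28 -0.05  1.69  0.    1.49  1.33] gap 0.348 grip 0.0 F [ 0.1 -0.6  0.2]
0.5293 -0.2919 3.18 0.84 1 [ 81 115 149]
0.4614 -0.2934 3.86 0.75 1 [ 86 123 158]
0.3655 0.1971 1.16 0.75 1 [ 34  41 144]
0.4635 -0.2303 5.79 0.69 1 [ 83 119 153]
0.6012 -0.2928 2.96 0.68 1 [ 81 116 150]
0.6056 -0.2317 5.86 0.52 1 [ 84 120 153]
0.532 -0.2279 0.4 0.52 0 [ 85 122 154]
(579, 797, 3)
```

View pics/d1.png

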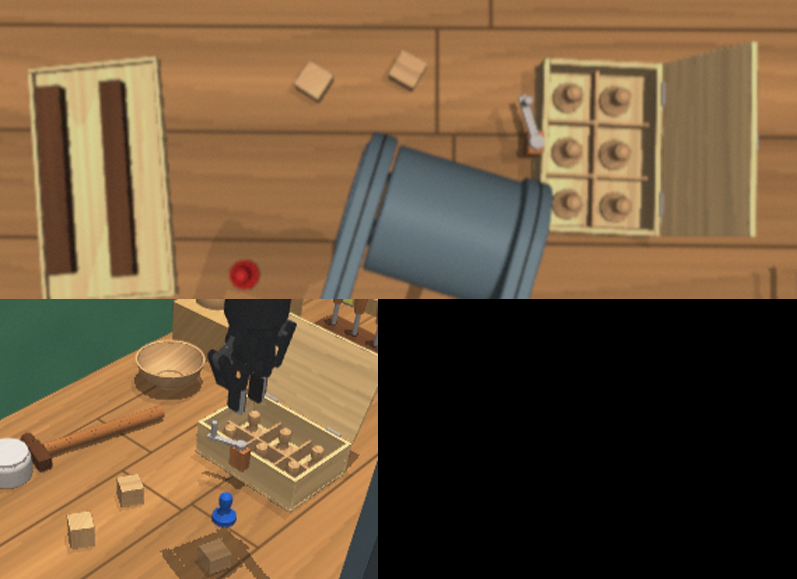

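>>> {"name": "drive_tool", "arguments": {"plan": [[[0.5,2,0],[0,0,0]],[[0.8,4,0],[0,0,0]],[[0.8,4,0],[0,0,0]],[[0.9,4,0],[0,0,0]],[[0.9,4,0],[0,0,0]],[[0.9,4,0],[0,0,0]],[[0.9,4,0],[0,0,0]],[[0.9,4,0],[0,0,0]]], "gripper": 1}}

```text
t: 49.1
eef_pos: [0.4663, -0.3118, 0.3068]
ee_rot: [1.0, -0.021, -0.0, -0.0]
contact_force: [1.0, 0.2, 0.7]
finger_gap: -0.002
grip_force: 0.0
```

>>> {"name": "drive_tool", "arguments": {"plan": [[[0.9,4,0],[0,0,0]],[[0.9,4,0],[0,0,0]],[[0.6,4,0],[0,0,0]],[[0,0,0],[0,0,0]],[[0,0,0],[0,0,0]]]}}

```text
t: 49.6
eef_pos: [0.4849, -0.4313, 0.3057]
ee_rot: [1.0, -0.022, -0.001, -0.001]
contact_force: [0.5, -0.3, -0.2]
finger_gap: -0.001
grip_force: 0.0
```

```bash
cat >> h.py <<'E'
CP=[.5314,-.2594,-.039]
def cgo(cx,cy,z): # tool cm to case-frame point
    w=pose(np.array([cx,cy,0.]),CP); go(w[0],w[1],z,CP[2])
def incase():
    e=env.observe()["eef_pos"]; print("case",((e-[CP[0],CP[1],0])@R.from_euler('z',CP[2]).as_matrix()).round(4))
E
python3 - <<'E'
from h import *
st(); incase(); cgo(-.04,-.17,.17)
im=env.capture("top"); lr=env.trace("case_lid","top")
print([(d["score"],d["extent"]) for d in lr[:2]])
B=msup(lr[0]["region"])
f=lambda p:sup(proj(lid_pts([*CP,p[0]]),"top"))-B
s=least_squares(f,[1.85],loss='soft_l1'); print(s.x,s.fun.round(1))
E
```

```text
t 49.6 tcp [ 0.4849 -0.4313  0.3057] yaw/rpy [ 4.3600e-02 -1.5000e-03 -3.1394e+00] q [-0.9   0.41  1.14  0.    1.59  0.72] gap -0.001 grip 0.0 F [ 0.5 -0.3 -0.2]
case [-0.0398 -0.1736  0.3057]
tool cm [ 0.   -0.33 13.57] yaw -0.0436 tilt [-0.0015  0.0022] turn_z -0.005
[(0.57, [515.1, 164.7, 575.8, 282.5]), (0.21, [143.0, 190.1, 168.4, 304.8])]
[1.92437472] [-2.1 -0.7  0.2  0.9  1.3  1.7  2.   2.   1.9  0.6  0.9  1.5  1.9  1.9
  1.9  1.9  1.5  0.9  0.4  2.1  2.   1.9  1.6  1.4  1.   0.4 -0.1 -0.5
 -0.8 -0.6 -0.4 -0.2 -0.2 -0.4 -0.6 -0.9]
```

>>> {"name": "drive_tool", "arguments": {"plan": [[[0,0,3],[0,0,0]],[[0,0,4],[0,0,0]],[[0,0,4],[0,0,0]],[[0,0,1.6],[0,0,0]],[[0,0,0],[0,0,0]]]}}

```text
t: 50.2
eef_pos: [0.4849, -0.4267, 0.1786]
ee_rot: [1.0, -0.02, -0.002, -0.002]
contact_force: [-0.1, -0.1, -0.7]
finger_gap: -0.002
grip_force: 0.0
```

>>> {"name": "drive_tool", "arguments": {"plan": [[[0,-1,0],[0,0,0]],[[0,-1.2,0],[0,0,0]],[[0,-1.2,0],[0,0,0]],[[0,-1.2,0],[0,0,0]],[[0,-1.2,0],[0,0,0]],[[0,-1.2,0],[0,0,0]],[[0,0,0],[0,0,0]]]}}

```text
t: 50.9
eef_pos: [0.4888, -0.357, 0.1812]
ee_rot: [1.0, -0.019, -0.0, -0.001]
contact_force: [0.1, 0.5, 0.3]
finger_gap: 0.005
grip_force: 0.0
```

```bash
python3 - <<'E'
from h import *
st(); incase(); cgo(-.04,-.067,.181)
E
```

```text
t 50.9 tcp [ 0.4888 -0.357   0.1812] yaw/rpy [ 3.8600e-02 -6.0000e-04 -3.1397e+00] q [-0.82  0.39  1.47  0.    1.28  0.79] gap 0.005 grip 0.0 F [0.1 0.5 0.3]
case [-0.0388 -0.0991  0.1812]
tool cm [-0.12 -3.21  0.03] yaw -0.0386 tilt [-0.0006  0.0019] turn_z 0.0
```

>>> {"name": "drive_tool", "arguments": {"plan": [[[0,-1.6,0],[0,0,0]],[[0,-1.6,0],[0,0,0]],[[0,-1.6,0.5],[0,0,0]],[[0,-1.6,0.6],[0,0,0]],[[0,-1,0.6],[0,0,0]],[[0,-0.9,0.7],[0,0,0]],[[0,0,0],[0,0,0]]]}}

```text
t: 51.6
eef_pos: [0.4916, -0.2744, 0.1558]
ee_rot: [1.0, -0.019, -0.001, -0.001]
contact_force: [-0.6, -0.5, 0.3]
finger_gap: -0.001
grip_force: 0.0
```

```bash
python3 - <<'E'
from h import *
st(); incase(); cgo(-.04,-.0,.140)
ims=env.capture("side"); cv2.imwrite("pics/l1.png",cv2.resize(ims[60:300,300:540],None,fx=2,fy=2))
E
```

```text
t 51.6 tcp [ 0.4916 -0.2744  0.1558] yaw/rpy [ 3.8900e-02 -2.1000e-03 -3.1391e+00] q [-0.71  0.34  1.61  0.    1.19  0.9 ] gap -0.001 grip 0.0 F [-0.6 -0.5  0.3]
case [-0.0392 -0.0165  0.1558]
tool cm [-0.07 -1.65  1.59] yaw -0.0389 tilt [-0.0021  0.0025] turn_z 0.0
```

View pics/l1.png

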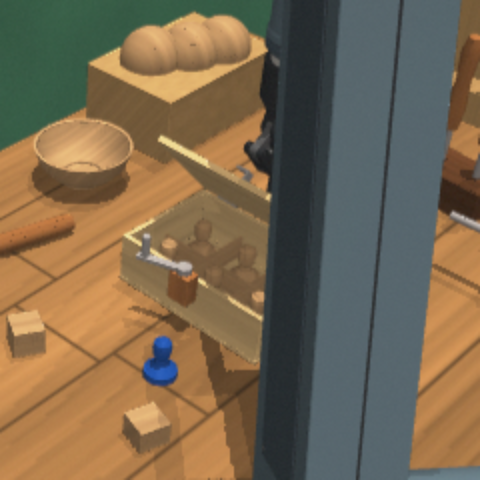

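>>> {"name": "drive_tool", "arguments": {"plan": [[[0,-0.85,0.8],[0,0,0]],[[0,-0.8,0.8],[0,0,0]],[[0,-0.65,1],[0,0,0]],[[0,-0.65,1],[0,0,0]],[[0,-0.4,1.1],[0,0,0]],[[0,-0.4,1.1],[0,0,0]],[[0,-0.2,1],[0,0,0]],[[0,0,0.6],[0,0,0]]]}}

```text
t: 52.45
eef_pos: [0.4931, -0.2363, 0.0818]
ee_rot: [1.0, -0.02, -0.001, -0.001]
contact_force: [-0.5, 0.7, 0.3]
finger_gap: 0.001
grip_force: 0.5
```

>>> {"name": "drive_tool", "arguments": {"plan": [[[0,0,0.3],[0,0,0]],[[0,0,0],[0,0,0]],[[0,0,0],[0,0,0]]]}}

```text
t: 52.75
eef_pos: [0.4939, -0.2375, 0.0804]
ee_rot: [1.0, -0.02, 0.0, 0.0]
contact_force: [-0.4, -0.1, -0.3]
finger_gap: 0.001
grip_force: 0.0
```

```bash
python3 - <<'E'
from h import *
st(); incase(); cgo(-.04,.025,.0765)
E
```

```text
t 52.75 tcp [ 0.4939 -0.2375  0.0804] yaw/rpy [4.0400e-02 3.0000e-04 3.1412e+00] q [-0.65  0.4   1.73 -0.    1.01  0.96] gap 0.001 grip 0.0 F [-0.4 -0.1 -0.3]
case [-0.0384  0.0204  0.0804]
tool cm [-0.16 -0.46  0.39] yaw -0.0404 tilt [ 0.0003 -0.0004] turn_z -0.001
```

>>> {"name": "drive_tool", "arguments": {"plan": [[[0,0,0.2],[0,0,0]],[[0,0,0.2],[0,0,0]],[[0,0,0],[0,0,0]],[[0,0,0],[0,0,0]]]}}

```text
t: 53.15
eef_pos: [0.494, -0.2374, 0.0766]
ee_rot: [1.0, -0.02, 0.0, 0.0]
contact_force: [0.1, -1.4, 0.2]
finger_gap: -0.002
grip_force: 0.6
```

>>> {"name": "drive_tool", "arguments": {"plan": [[[0,0,0.1],[0,0,0]],[[0,0,0.1],[0,0,0]],[[0,0,0],[0,0,0]],[[0,0,0],[0,0,0]]]}}

```text
t: 53.55
eef_pos: [0.4941, -0.2375, 0.0764]
ee_rot: [1.0, -0.02, 0.001, 0.001]
contact_force: [-4.0, 2.2, 14.5]
finger_gap: -0.002
grip_force: 7.9
```

>>> {"name": "drive_tool", "arguments": {"plan": [[[0,0,-1],[0,0,0]],[[0,0,-3],[0,0,0]],[[0,0,-3],[0,0,0]],[[2,-2.5,0],[0,0,0]],[[3,-4,0],[0,0,0]],[[3,-4,0],[0,0,0]],[[0.8,-1.2,0],[0,0,0]],[[0,0,0],[0,0,0]]]}}

```text
t: 54.35
eef_pos: [0.5871, -0.1216, 0.144]
ee_rot: [1.0, -0.018, -0.0, -0.0]
contact_force: [-0.1, 0.1, -0.1]
finger_gap: -0.001
grip_force: 0.0
```

```bash
python3 - <<'E'
from h import *
st(); incase(); cgo(.05,.135,.094)
im=env.capture("top"); ims=env.capture("side")
a=cv2.resize(im[150:300,420:570],None,fx=2.6,fy=2.6,interpolation=cv2.INTER_CUBIC); b=cv2.resize(ims[120:270,340:490],None,fx=2.6,fy=2.6,interpolation=cv2.INTER_CUBIC)
cv2.imwrite("pics/k1.png",np.hstack([a,b]))
E
```

```text
t 54.35 tcp [ 0.5871 -0.1216  0.144 ] yaw/rpy [ 3.6500e-02 -5.0000e-04 -3.1412e+00] q [-0.39  0.41  1.53  0.    1.2   1.22] gap -0.001 grip 0.0 F [-0.1  0.1 -0.1]
case [0.0502 0.1398 0.144 ]
tool cm [-0.02  0.48  5.  ] yaw -0.0365 tilt [-0.0005  0.0004] turn_z 0.003
```

View pics/k1.png

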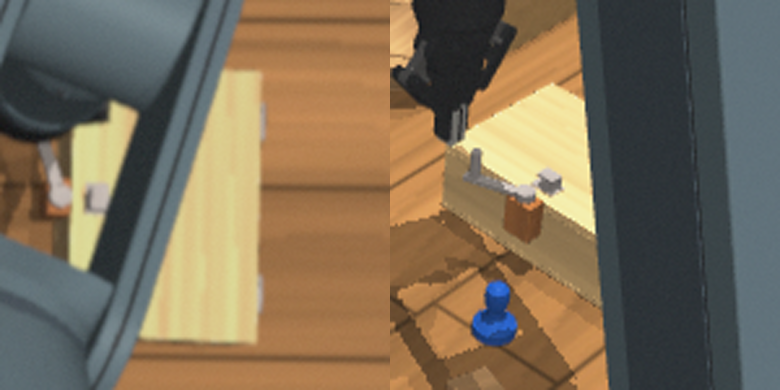

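>>> {"name": "drive_tool", "arguments": {"plan": [[[0,0,2.5],[0,0,0]],[[0,0,2.5],[0,0,0]],[[0,1,0],[0,0,0]],[[0,1.2,0],[0,0,0]],[[0,1.3,0],[0,0,0]],[[0.2,0.9,0],[0,0,0]],[[0.2,1,0],[0,0,0]],[[0,0,0],[0,0,0]]]}}

```text
t: 55.25
eef_pos: [0.5887, -0.1801, 0.095]
ee_rot: [1.0, -0.021, 0.001, 0.001]
contact_force: [0.4, -0.5, -0.4]
finger_gap: -0.004
grip_force: 0.0
```

>>> {"name": "drive_tool", "arguments": {"plan": [[[0,0.8,0],[0,0,0]],[[-0.1,0.7,0],[0,0,0]],[[0,0,0],[0,0,0]],[[0,0,0],[0,0,0]]]}}

```text
t: 55.65
eef_pos: [0.5868, -0.1932, 0.0944]
ee_rot: [1.0, -0.02, 0.0, 0.0]
contact_force: [0.8, 1.2, 0.0]
finger_gap: -0.002
grip_force: 0.0
```

```bash
python3 - <<'E'
from h import *
st(); incase(); cgo(.0433,.054,.094)
im=env.capture("top"); ims=env.capture("side")
a=cv2.resize(im[150:300,420:570],None,fx=2.6,fy=2.6,interpolation=cv2.INTER_CUBIC); b=cv2.resize(ims[120:270,340:490],None,fx=2.6,fy=2.6,interpolation=cv2.INTER_CUBIC)
cv2.imwrite("pics/k2.png",np.hstack([a,b]))
E
```

```text
t 55.65 tcp [ 0.5868 -0.1932  0.0944] yaw/rpy [4.0400e-02 5.0000e-04 3.1411e+00] q [-0.5   0.49  1.54 -0.    1.11  1.11] gap -0.002 grip 0.0 F [0.8 1.2 0. ]
case [0.0527 0.0683 0.0944]
tool cm [-0.94  1.43  0.04] yaw -0.0404 tilt [ 0.0005 -0.0005] turn_z -0.001
```

View pics/k2.png

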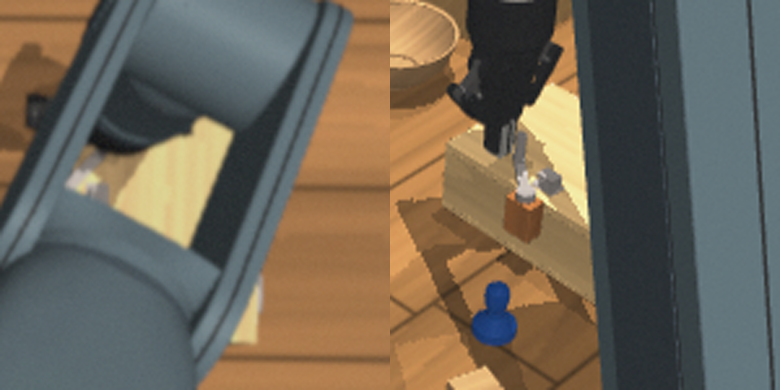

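>>> {"name": "drive_tool", "arguments": {"plan": [[[-0.5,0.7,0],[0,0,0]],[[-0.5,0.7,0],[0,0,0]],[[-0.6,0.6,0],[0,0,0]],[[-0.6,0.6,0],[0,0,0]],[[-0.7,0.4,0],[0,0,0]],[[-0.5,0.3,0],[0,0,0]],[[0,0,0],[0,0,0]],[[0,0,0],[0,0,0]]]}}

```text
t: 56.55
eef_pos: [0.5519, -0.2247, 0.0946]
ee_rot: [1.0, -0.02, 0.001, 0.0]
contact_force: [4.0, 2.0, -0.9]
finger_gap: -0.001
grip_force: 2.0
```

>>> {"name": "drive_tool", "arguments": {"plan": [[[-0.3,0,0],[0,0,0]],[[-0.2,0,0],[0,0,0]],[[0,0,0],[0,0,0]],[[0,0,0],[0,0,0]]]}}

```text
t: 56.95
eef_pos: [0.5513, -0.2247, 0.0949]
ee_rot: [1.0, -0.021, 0.005, 0.001]
contact_force: [17.7, 3.7, -9.6]
finger_gap: -0.003
grip_force: 8.8
```

```bash
python3 - <<'E'
from h import *
st(); incase(); cgo(.016,.035,.094)
E
```

```text
t 56.95 tcp [ 0.5513 -0.2247  0.0949] yaw/rpy [0.041  0.0108 3.1399] q [-0.58  0.45  1.61  0.01  1.07  1.03] gap -0.003 grip 8.8 F [17.7  3.7 -9.6]
case [0.0185 0.0354 0.0949]
tool cm [-0.25  0.04  0.09] yaw -0.041 tilt [ 0.0108 -0.0017] turn_z -0.002
```

>>> {"name": "drive_tool", "arguments": {"plan": [[[0.5,0,0],[0,0,0]],[[1,0,0],[0,0,0]],[[1,0,-1],[0,0,0]],[[0,0,-3],[0,0,0]],[[0,0,-4],[0,0,0]],[[0,0,-4],[0,0,0]],[[0,0,-4],[0,0,0]],[[0,0,0],[0,0,0]]]}}

```text
t: 57.75
eef_pos: [0.5736, -0.2273, 0.2615]
ee_rot: [1.0, -0.02, 0.005, 0.003]
contact_force: [-0.7, 0.0, 0.8]
finger_gap: -0.002
grip_force: 0.0
```

>>> {"name": "drive_tool", "arguments": {"plan": [[[-1,-3,0],[0,0,0]],[[-2,-4,0],[0,0,0]],[[-2,-4,0],[0,0,0]],[[-2,-4,0],[0,0,0]],[[-2,-4,0],[0,0,0]],[[-2,-4,0],[0,0,0]],[[-2,-4,0],[0,0,0]],[[0,0,0],[0,0,0]]]}}

```text
t: 58.55
eef_pos: [0.4493, 0.0536, 0.2541]
ee_rot: [1.0, -0.018, -0.001, -0.001]
contact_force: [1.8, -1.0, -0.1]
finger_gap: 0.002
grip_force: 0.0
```

```bash
python3 - <<'E'
from h import *
st()
im=env.capture("top"); ims=env.capture("side")
a=cv2.resize(im[150:300,420:570],None,fx=2.6,fy=2.6,interpolation=cv2.INTER_CUBIC); b=cv2.resize(ims[120:270,340:490],None,fx=2.6,fy=2.6,interpolation=cv2.INTER_CUBIC)
for c,I in(("top",a),("side",b)):
    o=[420,150] if c=="top" else [340,120]
    for P in([0,.085,.0855],[0,.035,.1135]):
        q=((proj(pose(np.array(P),CP),c)[0]-o+.5)*2.6-.5).round().astype(int); cv2.circle(I,tuple(map(int,q)),3,(0,0,255),1)
    q=np.array([[-.11,-.075,.0765],[-.11,.075,.0765],[.11,.075,.0765],[.11,-.075,.0765]])
    cv2.polylines(I,[((proj(pose(q,CP),c)-o+.5)*2.6-.5).round().astype(int)],True,(255,0,255),1)
cv2.imwrite("pics/k3.png",np.hstack([a,b]))
for f in finials(): print(*f)
E
```

```text
t 58.55 tcp [0.4493 0.0536 0.2541] yaw/rpy [ 3.5600e-02 -1.9000e-03 -3.1403e+00] q [-0.13  0.07  1.71  0.    1.37  1.48] gap 0.002 grip 0.0 F [ 1.8 -1.  -0.1]
0.3642 0.1997 2.81 0.68 1 [ 40  45 155]
0.6237 -0.3336 56.35 0.63 0 [131 188 207]
0.6402 -0.0171 1.88 0.61 0 [ 96 139 182]
0.4936 -0.091 1.13 0.48 1 [130  72  47]
```

View pics/k3.png

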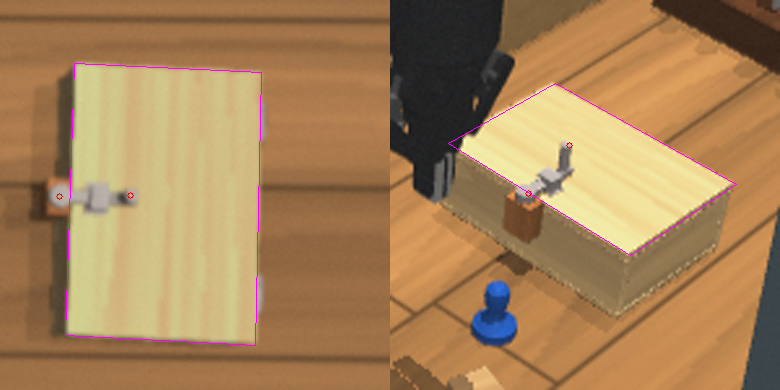

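```bash
python3 -c "
from rig import env
print(env.finish_job())"
```

```text
the job is handed in; nothing more can be done
None
```

The job is handed in: all six finials are in the case, one to a compartment. The blank lies flat and lengthwise in the tray beside the other one, the lid is fully shut, and the hook was swung home last.

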